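Stroke the scanner carriage and bolt it for transport

ROBOT

A 7-joint arm with a two-finger parallel gripper is mounted at the origin on the work surface. World frame = base frame: x ahead of the robot, y to its left, z up, the work surface at z = 0. Lengths are in m, angles in rad, forces in N, time in s.
With the tool pointing down it reaches from about 0.35 to 0.775 m from the base axis. Payload 3.1 kg.
Tool frame: the origin (TCP) lies at the centre of the arm's flange, where the gripper is bolted on; the fingertips stand 173 mm ahead of it and the grasp point (between the pads) lies 155 mm ahead of it; z points along the fingers, y is the direction in which the jaws open and shut (so a half turn about z gives the same grasp; the last joint's range is limited). The gripper opens to 85 mm and grips with 20 to 120 N. Pads are 22 mm wide; open, the fingers measure 114 mm over their backs; the gripper's body (76 mm by 85 mm) begins 54 mm behind the grasp point. The pads swing forward as they close: fully open they stand 13 mm farther back than shut.
Start: joints at [1.139, 0.311, 0.014, 1.512, -0.004, 1.319, -0.027], TCP at [0.209, -0.509, 0.405] pointing down, gripper open.
Joint ranges: [-2.7, 2.7], [-0.3, 1.91], [-1.27, 1.3], [0.12, 2.57], [-1.44, 4.58], [0.2, 2.03], [-3.05, 3.05]. Speed limits (rad/s): [2.79, 2.79, 3.14, 3.14, 3.14, 3.14, 3.14].

INTERFACE

Orientations are given as a rotation vector (axis times angle).
In Python, from cell import r, grab_frame, find_in, masks_of, mark_of gives the robot as it stands. The module is installed in compiled form; this text tells all that it offers.
- The arm moves only by the tool send_rows, never from a script. Its argument "deltas" is a list of rows, each a list of 6 numbers: the shift along the tool's x, y, z in mm, then the turn, a rotation vector about the tool's x, y, z in degrees. A call has 1 to 5 rows; each row shifts and turns the commanded pose from where the row before left it, along the tool's axes as they then stand; what a row does not reach is not made up. A row lasts 1/8 s, in which the tool goes at most 62.5 mm and 10.7 degrees, less where a joint would pass 70% of its speed; a pose out of reach is approached as far as the arm can. A call is refused whole if a number of a shift passes 62.5 or a number of a turn 10.7, either way. A call with a gripper value outside its range is refused whole. "grip" is the closure, from 0 (fully open) to 1 (shut), set as the call begins (left out, the last holds). The fingers move at their own pace and stop on an object; "squeeze" is the grip in N (left out, the last holds). Time passes only in rows, so rows that do not move let the fingers close. It gives the time, the measured TCP pose, the force and the opening at its end, in the units of the state.
- r.read_state(): the state, without advancing time (a new reading comes with each control period).
- grab_frame(name): name is "side" or "top" or "wrist"; returns a dict with "image" (400x640x3 uint8, red, green, blue), "fov_y" (degrees; the focal length in pixels is half the picture's height over the tangent of half this angle, whatever the lens; pixels are square), "cx", "cy" (the principal point, pixels), "k1" (the pictures are not rectified: a ray, as slopes to the right and down, at radius r is drawn at 1 + k1 r^2 times it, then the intrinsics apply), "view" (4x4, takes a point from world to camera coordinates); the wrist camera has in their place "tool_from_camera" (4x4, takes a point from camera to tool coordinates, whose origin is the TCP and whose axes are the flange's). Camera axes: x right, y down, z forward; pixel columns grow to the right and rows downward; lengths in m; the calibration is good to about 2 mm. A picture is of the moment at which its call begins: read the wrist's pose just before it. There is no depth.
- r.job_done(): hands the job in, once; it reports no verdict.
Trained networks look in a picture, given as the dict that the camera call returned (one of the last four; its "shot" number tells which), for a name from the list of things; names that differ only in an ending like _2 or _b are one class to them, and where a whole thing is asked for, a point or a joint stands for the part that bears it (a point fixed in the world has none). Each returns a list of dicts, best first, with "conf" (0 to 1); they miss things now and then, are a little off and sometimes report something else, mostly with a low value. They report only what shows in the picture. A call takes as long as a camera call.
- find_in(picture, query): "location" ([column, row] in pixels, amid what is visible of it).
- masks_of(picture, query): "mask" (400x640 bool, what is visible of it) and "location" ([column, row] in pixels, amid what is visible of it).
- mark_of(picture, query): "location" ([column, row] in pixels: a listed point, or the origin of a listed thing).
The state is a dict: "time": time; "joint_pos": joint angles; "dq": joint speeds; "joint_efforts": joint torques, N m; "tool_pos": TCP position; "ee_rot": TCP orientation; "wrist_force": force on the tool from outside, world axes, zero at the start; "ft_torque": the same for the moment, N m; "grip_width": finger opening in m.
Only numpy, scipy, OpenCV 4.12 (cv2) and the standard library are available. Lean on these libraries where they do the work, as an engineer would, in place of code of your own. Each camera call takes 0.05 s, during which the arm holds its last target.

TASK

Run the scanner's carriage slowly by its upright post all the way to the motor end of its rail, then all the way to the other end, feeling for sticky spots. Then bring it back so that its notch faces the lock bolt, let go of it, and push the bolt fully home into the notch. Leave the bottle, the round case, the slide box and the screwdriver where they are.

Things in the scene. Friction and masses are not known exactly. Their poses are not given: they have to be found in the camera images.
- stage: Fixed scanning stage: aluminium base 180 (x) by 340 (y) by 12 mm with a rail along its y axis, grey end plates 58 mm high at y = +-146 mm. Black motor box (52 x 60 x 52 mm) outside the +y plate: the motor end, roughly the robot's left. Origin: centre of the underside, on the table, below the line along which the carriage's post runs. x away from the robot, z up.
- bridge (a point): Middle of the robot-side lower edge of the fixed white light bridge over the stage, 187 mm over the table, 5 mm beyond the post's line. The bridge goes on 80 mm in x and over the whole width; pillars at stage x = 70, y = +-150 mm; lens under it at x = 55, y = 0 down to 152 mm. It bars the post from above: come in with fingers leaning about 35 degrees, pointing away from the robot and down.
- carriage (a joint): Carriage position along the stage's +y, m: 0 at the stop away from the motor, 0.160 at the motor end's stop. The post's stage y is this minus 0.080. Dark steel block 90 mm wide (y), x = -35 to +60 mm, top 48 mm over the table, with a glass slide on it. Friction 2.5 N; stays where it is left. Faster than 0.3 m/s is slamming.
- grip_post (a point): A point on the axis of the carriage's upright round steel post, 82 mm over the table. The post is 14 mm in diameter and stands from 48 to 95 mm over the table (an 18 mm foot collar up to 53 mm).
- notch (a point): Centre of the mouth of the notch in the carriage's robot-side face, 35 mm over the table, 35 mm from the post towards the robot (stage -x). The notch is 16 mm wide (y), 23 mm deep, open above and below.
- lock: Fixed lock: an aluminium block 52 mm (x) by 50 mm (y), clamped on the stage's robot-side edge somewhere along its width, axes parallel to the stage's. Origin: 12 mm over the table, 80 mm before the post's line, in the bolt's plane. A channel in its top along x guides the bolt; block top 41 mm over the table.
- bolt (a joint): How far the bolt is pushed along the lock's +x, m: 0 drawn back (to the robot), 0.022 fully home. Round-nosed rod 11 mm in diameter, 35 mm over the table; at 0 its nose is 5 mm short of the carriage, at 0.022 it is 17 mm deep in the notch. The nose draws the carriage in if up to 4 mm off line; farther off it is blocked. Friction 2 N, no spring; stays where it is left.
- bolt_knob (a point): Middle of the bolt's black upright knob, 59 mm over the table: a cylinder 18 mm in diameter, from 48 to 70 mm over the table, open from above. It moves with the bolt and can be pushed from the robot's side. Do not bump it early: a bolt pushed out bars the carriage's way.
- oil_bottle: Small amber bottle, 32 mm in diameter, 70 mm tall, standing loose to one side of the stage. Origin: centre of its underside. Leave alone.
- objective_case: Grey round case, 44 mm in diameter, 62 mm tall, standing loose to one side of the stage. Origin: centre of its underside. Leave alone.
- slide_box: White flat box, 90 x 170 x 34 mm, loose, to the robot's right of the stage. Origin: centre of its underside. Leave alone.
- driver: Screwdriver 160 mm long, lying loose to the robot's left of the stage. Leave alone.

How it is judged:
On the way, in this order (a step that is already met when the one before it is completed fails the run):
1. the carriage is run all the way to the motor end (within 4 mm of the stop) (value of joint carriage above 0.156 m), for 0.05 s.
2. then all the way to the other end (within 4 mm of the stop) (value of joint carriage below 0.004 m), for 0.05 s.
3. then the carriage stands with its notch before the bolt (within 5 mm), let go of, with the bolt still out (y of notch in the frame of lock between -0.005 and 0.005 m and value of joint bolt below 0.008 m and contact force between the fingers and stage below 0.2 N), for 0.2 s.
At the end, for the whole second after the job is handed in: The bolt is home (within 3 mm of its 22 mm travel) in the carriage's notch, the notch within 5 mm of the bolt's line, both at rest and released (value of joint bolt above 0.019 m and y of notch in the frame of lock between -0.005 and 0.005 m and velocity of joint carriage between -0.01 and 0.01 m/s and velocity of joint bolt between -0.01 and 0.01 m/s); the robot touches nothing.
It fails at once if the carriage is slammed (faster than 0.3 m/s) (velocity of joint carriage above 0.3 m/s or velocity of joint carriage below -0.3 m/s).
It fails at once if the bottle, case, slide box or screwdriver is moved by more than 20 mm (distance of any of oil_bottle, objective_case, slide_box, driver from where it was at the start of the episode above 0.02 m).
It also fails if it takes over 67 s, if anything falls off the work surface, if the arm or the gripper's body presses on something with over 40 N, if the wrist force passes 120 N, or if a joint passes its speed limit or range.

## Working session

There is one attempt and no reset: what is moved stays moved. The work goes in short steps, Python scripts to look and compute and a tool call to move; the robot and the scene stay as the last step left them, time stands still between calls to the robot, and variables do not carry over. Pictures are saved under pics/ and viewed, and the job is handed in when it is done.

Besides the shell and the picture viewer there is one more tool, called after ">>>" by a JSON object that holds its "fn" and its "kwargs". send_rows: Moves the arm, as the interface text tells. Its arguments: {"type":"object","properties":{"deltas":{"type":"array"},"grip":{"type":"number"},"squeeze":{"type":"number"}},"required":["deltas"]}

```bash
mkdir -p pics; cat > h.py <<'E'
import numpy as np, cv2
from scipy.spatial.transform import Rotation as R
from cell import r, grab_frame, find_in, masks_of, mark_of
def ray(f,uv,st=None):
    h=f["image"].shape[0]; fl=h/2/np.tan(np.radians(f["fov_y"])/2)
    d=np.array([(uv[0]-f["cx"])/fl,(uv[1]-f["cy"])/fl]); u=d.copy()
    for _ in range(30): u=d/(1+f["k1"]*(u@u))
    v=np.array([u[0],u[1],1.])
    if "view" in f: T=np.linalg.inv(f["view"])
    else:
        M=np.eye(4); M[:3,:3]=R.from_rotvec(st["ee_rot"]).as_matrix(); M[:3,3]=st["tool_pos"]; T=M@f["tool_from_camera"]
    return T[:3,3],T[:3,:3]@v/np.linalg.norm(v)
def atz(f,uv,z,st=None):
    o,d=ray(f,uv,st); return o+d*(z-o[2])/d[2]
def tri(rays):
    A=0;b=0
    for o,d in rays:
        P=np.eye(3)-np.outer(d,d);A=A+P;b=b+P@o
    x=np.linalg.solve(A,b); return x,[np.linalg.norm((np.eye(3)-np.outer(d,d))@(x-o)) for o,d in rays]
def proj(f,p,st=None):
    if "view" in f: V=f["view"]
    else:
        M=np.eye(4); M[:3,:3]=R.from_rotvec(st["ee_rot"]).as_matrix(); M[:3,3]=st["tool_pos"]; V=np.linalg.inv(M@f["tool_from_camera"])
    c=V[:3,:3]@np.asarray(p)+V[:3,3]; u=c[:2]/c[2]; u=u*(1+f["k1"]*(u@u))
    fl=f["image"].shape[0]/2/np.tan(np.radians(f["fov_y"])/2)
    return u*fl+[f["cx"],f["cy"]]
def save(f,n): cv2.imwrite("pics/"+n,f["image"][:,:,::-1])
E
python3 - <<'E'
from h import *
np.set_printoptions(precision=4,suppress=True)
st=r.read_state(); print(st)
F={}
for n in ["side","top"]:
    f=grab_frame(n); F[n]=f; save(f,n+"0.png"); print(n,np.linalg.inv(f["view"])[:3,3],f["fov_y"],f["k1"])
    for q in ["stage","bridge","grip_post","notch","lock","bolt_knob","oil_bottle","objective_case","slide_box","driver"]:
        m=mark_of(f,q); print(q,[(np.round(x["location"],1),round(x["conf"],2)) for x in m[:2]])
        F[n,q]=m[0]["location"] if m else None
for q in ["stage","bridge","grip_post","notch","lock","bolt_knob","oil_bottle","objective_case","slide_box","driver"]:
    if F["side",q] is not None and F["top",q] is not None: print(q,*tri([ray(F[n],F[n,q]) for n in ["side","top"]]))
E
```

```text
{'time': 0.0, 'joint_pos': array([ 1.1393,  0.3117,  0.014 ,  1.5131, -0.0044,  1.3192, -0.0272]), 'dq': array([-0.0009, -0.0005, -0.0003,  0.0014, -0.0016, -0.0019, -0.0001]), 'joint_efforts': array([  0.    , -37.9917,   0.1457, -23.059 ,   0.0121,   0.0137,
        -0.    ]), 'tool_pos': array([ 0.2089, -0.5084,  0.4036]), 'ee_rot': array([-3.0799, -0.6081,  0.0008]), 'wrist_force': array([-0.0092, -0.6768,  0.2314]), 'ft_torque': array([ 0.0129, -0.035 , -0.0465]), 'grip_width': 0.0856259277761151}
side [-0.0457  0.6232  1.0736] 51.9553714648703 0.00814145174691579
stage []
bridge [(array([275.8, 188.6]), 0.87), (array([292.3, 226.7]), 0.21)]
grip_post [(array([280.1, 215.5]), 0.81)]
notch [(array([277.2, 190.4]), 0.38)]
lock [(array([297.1, 245.7]), 0.57), (array([200.2, 293.7]), 0.17)]
bolt_knob [(array([299.2, 240.9]), 0.41), (array([242.6, 350.6]), 0.16)]
oil_bottle [(array([372.8, 169.6]), 0.53)]
objective_case [(array([199.9, 295.2]), 0.55)]
slide_box [(array([417.3, 173.6]), 0.73)]
driver [(array([241.6, 351.7]), 0.93), (array([281.3, 230.7]), 0.5)]
top [ 0.2962 -0.011   1
[... 701 characters left out ...]
05 0.2317] [np.float64(0.03810955875372958), np.float64(0.038109558753729796)]
lock [0.5345 0.087  0.0122] [np.float64(0.00031617654473200515), np.float64(0.00031617654473200266)]
bolt_knob [0.5148 0.1006 0.0702] [np.float64(0.004363415474929197), np.float64(0.004363415474928875)]
oil_bottle [ 0.5782 -0.3458  0.0276] [np.float64(0.009248905759151294), np.float64(0.009248905759151117)]
objective_case [ 0.622   0.3985 -0.0108] [np.float64(0.005378618688096352), np.float64(0.005378618688096219)]
slide_box [ 0.4575 -0.4986 -0.0225] [np.float64(0.002335713115144426), np.float64(0.0023357131151445316)]
driver [0.4016 0.4316 0.0091] [np.float64(0.004371290367932575), np.float64(0.0043712903679327)]
```

```bash
python3 - <<'E'
import cv2
a=cv2.imread("pics/side0.png")[110:380,150:480]; cv2.imwrite("pics/side0c.png",cv2.resize(a,None,fx=2.2,fy=2.2,interpolation=cv2.INTER_CUBIC))
a=cv2.imread("pics/top0.png")[130:280,170:500]; cv2.imwrite("pics/top0c.png",cv2.resize(a,None,fx=2.4,fy=2.4,interpolation=cv2.INTER_CUBIC))
E
```

```text
(no output)
```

View pics/side0c.png

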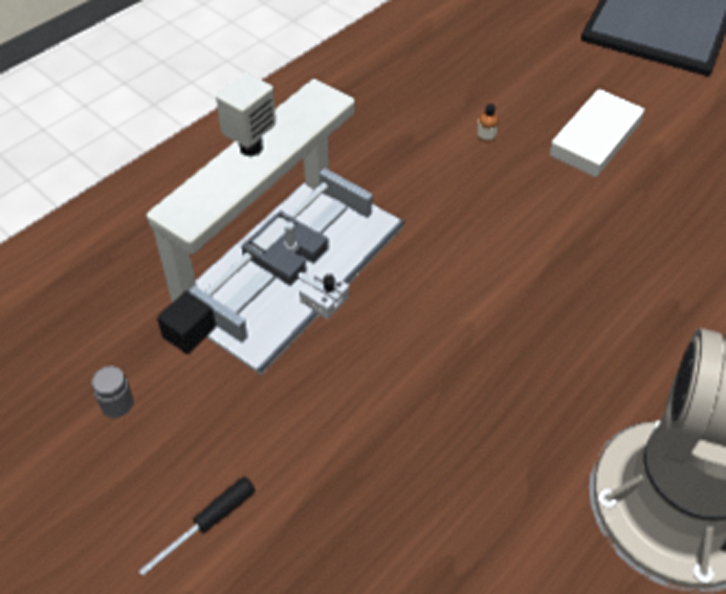

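View pics/top0c.png

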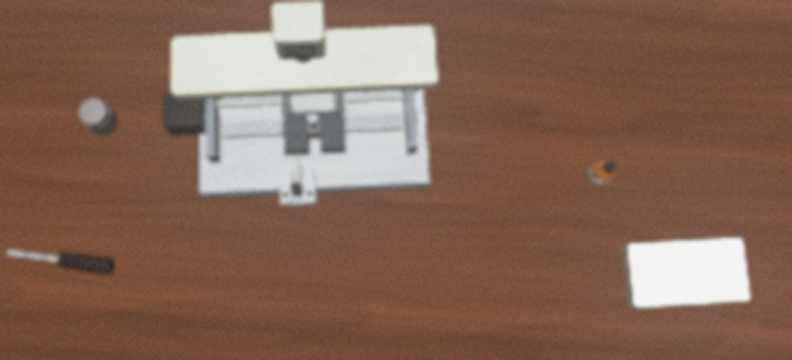

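```bash
cat > plan.py <<'E'
from h import *
np.set_printoptions(precision=4,suppress=True)
def pose(yaw,lean,sgn,gp,off=0.155):
    # tool z away from robot & down; y along sgn*stage y ; returns TCP
    z=np.array([np.sin(lean)*np.cos(yaw),np.sin(lean)*np.sin(yaw),-np.cos(lean)])
    y=sgn*np.array([-np.sin(yaw),np.cos(yaw),0]); x=np.cross(y,z)
    Rm=np.stack([x,y,z],1); return Rm,np.asarray(gp)-off*z
def plan(R1,p1,n,st=None):
    st=st or r.read_state(); R0=R.from_rotvec(st["ee_rot"]).as_matrix(); p0=np.array(st["tool_pos"])
    w=R.from_matrix(R0.T@R1).as_rotvec()/n; Rw=R.from_rotvec(w).as_matrix()
    A=np.zeros((3,3));M=np.eye(3);
    for k in range(n): A+=M; M=M@Rw
    v=np.linalg.solve(A,R0.T@(p1-p0)); 
    print("n",n,"row",np.round(v*1000,1),np.round(np.degrees(w),2))
    p=p0.copy();M=R0
    for k in range(n): p=p+M@v; M=M@Rw; print(k,p) if k%3==0 else 0
E
python3 - <<'E'
from plan import *
F=grab_frame("top")
# stage front corners (z=12mm) and back? fits
c=[atz(F,(170+x/2.4,130+y/2.4),0.012) for x,y in [(200,193),(429,184)]]; print(c); d=c[0]-c[1]; print(np.linalg.norm(d),np.degrees(np.arctan2(-d[0],d[1])))
st=r.read_state(); print(R.from_rotvec(st["ee_rot"]).as_matrix())
yaw=np.radians(2.5)
for s in (1,-1):
    Rm,p=pose(yaw,np.radians(35),s,[0.615,0.071,0.08]); p=p-Rm[:,2]*0.14
    print(s,p); plan(Rm,p,15)
E
```

```text
[array([0.515 , 0.2332, 0.012 ]), array([ 0.5499, -0.1036,  0.012 ])]
0.3386139257338611 5.918082044972857
[[ 0.925   0.3801 -0.    ]
 [ 0.3801 -0.925  -0.0001]
 [-0.      0.0001 -1.    ]]
1 [0.446  0.0636 0.3216]
n 15 row [51.8 25.6 -4.6] [ -3.23  -0.56 -10.23]
0 [ 0.2667 -0.5128  0.4094]
3 [ 0.4303 -0.4626  0.4247]
6 [ 0.5445 -0.3342  0.4299]
9 [ 0.5774 -0.1664  0.4124]
12 [ 0.5224 -0.0102  0.3667]
-1 [0.446  0.0636 0.3216]
n 15 row [ 22.1 -33.9  11.7] [-0.4   2.31  1.28]
0 [ 0.2166 -0.469   0.393 ]
3 [ 0.2472 -0.3502  0.3622]
6 [ 0.289  -0.2332  0.3388]
9 [ 0.3408 -0.1188  0.3241]
12 [ 0.4014 -0.0079  0.3191]
```

```bash
python3 - <<'E'
from plan import *
yaw=np.radians(5.9)
Rm,p=pose(-0.2,0.2,-1,[0,0,0]); plan(Rm,np.array([0.38,-0.25,0.40]),6)
E
```

```text
n 6 row [ 34.8 -39.1   3.3] [-0.56  1.85  5.61]
0 [ 0.2263 -0.4593  0.4014]
3 [ 0.3063 -0.3244  0.397 ]
```

>>> {"fn": "send_rows", "kwargs": {"deltas": [[35,-39,3,-0.5,1.9,5.6],[35,-39,3,-0.5,1.9,5.6],[35,-39,3,-0.5,1.9,5.6],[35,-39,3,-0.5,1.9,5.6],[35,-39,3,-0.5,1.9,5.6]]}}

```text
time: 1.78
tool_pos: [0.3428, -0.2843, 0.4004]
ee_rot: [3.115, -0.162, 0.267]
wrist_force: [0.9, -1.6, -0.2]
grip_width: 0.0853
```

```bash
python3 - <<'E'
from plan import *
print(r.read_state())
Rm,p=pose(np.radians(5.9),np.radians(35),-1,[0.618,0.071,0.08]); plan(Rm,p-Rm[:,2]*0.14,8)
E
```

```text
{'time': 1.775, 'joint_pos': array([ 0.8308,  0.0511, -0.1425,  1.8446, -0.0954,  1.104 , -0.9487]), 'dq': array([-0.5547, -0.1244, -0.3983,  0.1185, -0.0063, -0.3484, -1.6951]), 'joint_efforts': array([  2.4027, -25.9246,   0.5552, -22.6707,  -0.4142,  -0.0875,
         1.4287]), 'tool_pos': array([ 0.3428, -0.2843,  0.4004]), 'ee_rot': array([ 3.1149, -0.1619,  0.2671]), 'wrist_force': array([ 0.9384, -1.6115, -0.1733]), 'ft_torque': array([-0.0153,  0.0865, -0.0093]), 'grip_width': 0.08525959060247787}
n 8 row [  8.4 -42.4  14.1] [ 0.58  3.14 -1.38]
0 [ 0.3579 -0.2433  0.3878]
3 [ 0.4006 -0.1181  0.355 ]
6 [0.4384 0.0102 0.329 ]
```

>>> {"fn": "send_rows", "kwargs": {"deltas": [[8,-40,14,0.6,3.1,-1.4],[8,-40,14,0.6,3.1,-1.4],[8,-40,14,0.6,3.1,-1.4],[8,-40,14,0.6,3.1,-1.4],[8,-40,14,0.6,3.1,-1.4]]}}

```text
time: 2.4
tool_pos: [0.4095, -0.0871, 0.3452]
ee_rot: [-3.047, -0.046, -0.687]
wrist_force: [0.7, -0.6, -0.0]
grip_width: 0.0853
```

>>> {"fn": "send_rows", "kwargs": {"deltas": [[8,-40,14,0.6,3.1,-1.4],[8,-40,14,0.6,3.1,-1.4],[0,0,0,0,0,0],[0,0,0,0,0,0]]}}

```text
time: 2.9
tool_pos: [0.4325, -0.0076, 0.3284]
ee_rot: [-2.994, -0.123, -0.844]
wrist_force: [0.2, -0.9, -0.2]
grip_width: 0.0851
```

```bash
python3 - <<'E'
from plan import *
st=r.read_state();print(st["joint_pos"],st["tool_pos"])
f=grab_frame("wrist"); save(f,"w1.png")
for q in ["stage","bridge","grip_post","notch","lock","bolt_knob"]:
    m=mark_of(f,q); print(q,[(np.round(x["location"],1),round(x["conf"],2)) for x in m[:2]])
Rm,p=pose(np.radians(5.9),np.radians(35),-1,[0.618,0.071,0.08]); plan(Rm,p-Rm[:,2]*0.14,2)
E
```

```text
[ 0.52   -0.0186 -0.5081  2.1733 -0.1476  0.4413 -1.363 ] [ 0.4325 -0.0076  0.3284]
stage [(array([273.6, 179.4]), 0.79)]
bridge [(array([216.5,  85.3]), 0.61)]
grip_post [(array([260.5, 155.1]), 0.83)]
notch [(array([267.5, 202.1]), 0.89)]
lock [(array([245.6, 245.4]), 0.89)]
bolt_knob [(array([230.9, 254.1]), 0.71)]
n 2 row [  7.6 -29.8   9. ] [ 0.16  1.74 -0.57]
0 [0.4412 0.0229 0.3249]
```

View pics/w1.png

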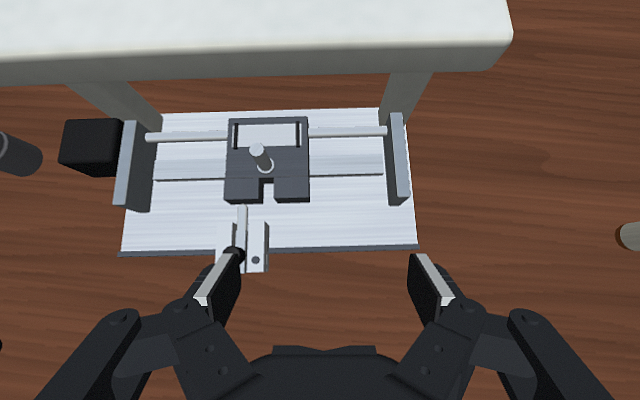

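>>> {"fn": "send_rows", "kwargs": {"deltas": [[8,-30,9,0.2,1.7,-0.6],[8,-30,9,0.2,1.7,-0.6],[0,0,0,0,0,0],[0,0,0,0,0,0]]}}

```text
time: 3.75
tool_pos: [0.4501, 0.0541, 0.3217]
ee_rot: [-2.963, -0.155, -0.93]
wrist_force: [-0.6, -1.1, 0.0]
grip_width: 0.0852
```

```bash
python3 - <<'E'
from plan import *
import json
st=r.read_state();print(st["joint_pos"],st["tool_pos"])
f=grab_frame("wrist"); save(f,"w2.png"); ft=grab_frame("top"); fs=grab_frame("side")
f1=dict(f); 
st1=dict(tool_pos=np.array([0.4325,-0.0076,0.3284]),ee_rot=np.array([-2.994,-0.123,-0.844]))
old={"stage":(273.6,179.4),"grip_post":(260.5,155.1),"notch":(267.5,202.1),"lock":(245.6,245.4),"bolt_knob":(230.9,254.1),"bridge":(216.5,85.3)}
Z={"stage":0,"grip_post":.082,"notch":.035,"lock":.012,"bolt_knob":.059,"bridge":.187}
for q in Z:
    rs=[];
    for n,ff in (("w",f),("t",ft),("s",fs)):
        m=mark_of(ff,q)
        if m and m[0]["conf"]>.4:
            rs.append(ray(ff,m[0]["location"],st)); print(q,n,np.round(m[0]["location"],1),round(m[0]["conf"],2),"atz",atz(ff,m[0]["location"],Z[q],st))
    print("  old",atz(f1,old[q],Z[q],st1)); rs.append(ray(f1,old[q],st1)); print("  TRI",*tri(rs))
E
```

```text
[ 0.4229  0.0321 -0.6013  2.1675  0.1674  0.3445 -1.7787] [0.4501 0.0541 0.3217]
stage w [318.4 212.1] 0.81 atz [0.6186 0.0802 0.    ]
stage t [301.6 188.6] 0.63 atz [0.6081 0.0689 0.    ]
stage s [279.3 231.9] 0.75 atz [0.6241 0.0812 0.    ]
  old [0.6182 0.0738 0.    ]
  TRI [ 0.6185  0.0761 -0.004 ] [np.float64(0.004379557625575896), np.float64(0.011409614233616448), np.float64(0.008272112615912968), np.float64(0.0017810484043689265)]
grip_post w [322.8 191.2] 0.85 atz [0.6186 0.0746 0.082 ]
grip_post t [454.  245.3] 0.75 atz [ 0.4273 -0.4536  0.082 ]
grip_post s [280.6 214.1] 0.74 atz [0.6228 0.07   0.082 ]
  old [0.6172 0.072  0.082 ]
  TRI [ 0.4522 -0.0116  0.4403] [np.float64(0.08524976018761178), np.float64(0.2987560352643516), np.float64(0.24593829336495557), np.float64(0.02958994707208158)]
notch w [323.9 235.9] 0.9 atz [0.5845 0.07   0.035 ]
notch t [301.7 195.1] 0.93 atz [0.5761 0.0646 0.035 ]
notch s [287.8 230. ] 0.95 atz [0.5881 0.0746 0.035 ]
  old [0.5816 0.0698 0.035 ]
  TRI [0.5835 0.0698 0.0316] [np.float64(0.0016283525125458385), np.float64(0.008069497283015696),
[... 279 characters left out ...]
4(0.0016924696306407452), np.float64(0.0014437061666469561)]
bolt_knob w [292.8 294.8] 0.72 atz [0.5229 0.0925 0.059 ]
bolt_knob s [299.2 238.9] 0.42 atz [0.5224 0.0876 0.059 ]
  old [0.5225 0.0933 0.059 ]
  TRI [0.5218 0.0912 0.0634] [np.float64(0.0014960523103335526), np.float64(0.0023263464959006044), np.float64(0.0008524441408684629)]
bridge w [319.6 129. ] 0.81 atz [0.6228 0.0766 0.187 ]
bridge t [299.7 169. ] 0.75 atz [0.6247 0.0677 0.187 ]
bridge s [276.6 190.3] 0.68 atz [0.6299 0.0715 0.187 ]
  old [0.6201 0.0769 0.187 ]
  TRI [0.6222 0.0736 0.1906] [np.float64(0.003067726641833753), np.float64(0.006344315435972981), np.float64(0.004127472990965695), np.float64(0.004413059422409713)]
```

View pics/w2.png

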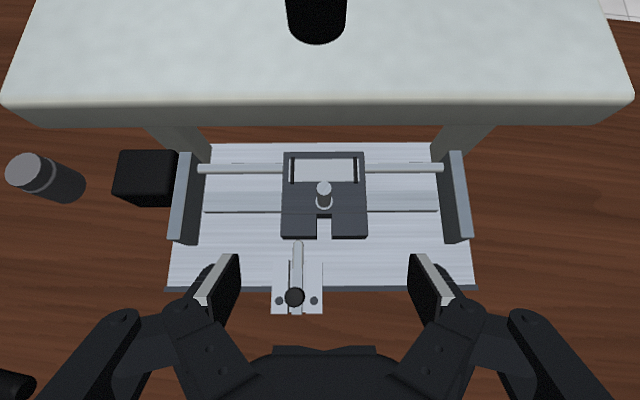

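```bash
python3 - <<'E'
from plan import *
st=r.read_state(); f=grab_frame("wrist"); print(f["tool_from_camera"])
print(R.from_rotvec(st["ee_rot"]).as_matrix())
for lean in (35,38):
  Rm,p=pose(np.radians(5.9),np.radians(lean),-1,[0.6185,0.0735,0.078]); print(p,Rm, "cam",p+Rm@f["tool_from_camera"][:3,3])
Rm,p=pose(np.radians(5.9),np.radians(35),-1,[0.6185,0.0735,0.080]);plan(Rm,p-Rm[:,2]*.06,3); plan(Rm,p,5)
E
```

```text
[[-0.0008 -0.9508 -0.3098  0.0798]
 [ 1.     -0.0009  0.0003 -0.0018]
 [-0.0006 -0.3098  0.9508  0.0315]
 [ 0.      0.      0.      1.    ]]
[[ 0.8155  0.1058  0.5691]
 [ 0.0864 -0.9944  0.061 ]
 [ 0.5723 -0.0006 -0.82  ]]
[0.5301 0.0644 0.205 ] [[ 0.8148  0.1028  0.5705]
 [ 0.0842 -0.9947  0.059 ]
 [ 0.5736 -0.     -0.8192]] cam [0.6129 0.0748 0.2249]
[0.5236 0.0637 0.2001] [[ 0.7838  0.1028  0.6124]
 [ 0.081  -0.9947  0.0633]
 [ 0.6157 -0.     -0.788 ]] cam [0.6053 0.074  0.2245]
n 3 row [ 0.  -0.4 26.8] [-0.04  0.03  0.04]
0 [0.4654 0.0568 0.3   ]
n 5 row [ 0.  -0.2 28.1] [-0.03  0.02  0.02]
0 [0.4662 0.0567 0.2989]
3 [0.5141 0.0625 0.2299]
```

>>> {"fn": "send_rows", "kwargs": {"deltas": [[0,0,27,0,0.7,0],[0,0,27,0,0.7,0],[0,0,27,0,0.6,0],[0,0,0,0,0,0],[0,0,0,0,0,0]], "grip": 0.5, "squeeze": 20}}

```text
time: 5.48
tool_pos: [0.4928, 0.0587, 0.2623]
ee_rot: [-2.949, -0.154, -0.978]
wrist_force: [-0.2, -0.5, 0.5]
grip_width: 0.0428
```

```bash
python3 - <<'E'
from plan import *
st=r.read_state();print(st["joint_pos"],st["tool_pos"],st["grip_width"])
f=grab_frame("wrist"); save(f,"w3.png")
for q,z in (("grip_post",.082),("lock",.012),("bolt_knob",.059),("notch",.035),("bridge",.187)):
    m=mark_of(f,q)
    if m: print(q,np.round(m[0]["location"],1),round(m[0]["conf"],2),"atz",atz(f,m[0]["location"],z,st))
Rm,p=pose(np.radians(5.9),np.radians(37),-1,[0.6185,0.0735,0.080]); plan(Rm,p-.003*Rm[:,2],4)
E
```

```text
[ 0.2867  0.2258 -0.5089  2.1626  0.8502  0.2046 -2.4302] [0.4928 0.0587 0.2623] 0.042833686882803736
grip_post [324.8 233. ] 0.68 atz [0.618  0.0724 0.082 ]
lock [288.9 342.1] 0.62 atz [0.5356 0.0944 0.012 ]
notch [324.9 283.3] 0.64 atz [0.5859 0.0688 0.035 ]
bridge [315.3 162. ] 0.86 atz [0.622  0.0769 0.187 ]
n 4 row [-2.2 -0.5 16. ] [0.02 0.06 0.03]
0 [0.5006 0.0599 0.2484]
3 [0.5239 0.0637 0.2062]
```

View pics/w3.png

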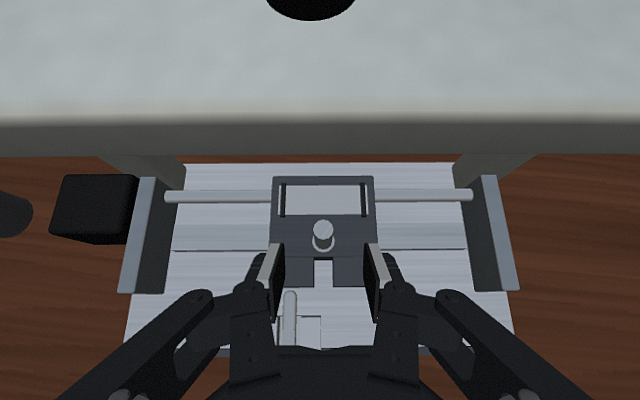

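```bash
cat > kin.py <<'E'
from plan import *
from scipy.optimize import least_squares
import itertools
D=[([1.1393,0.3117,0.014,1.5131,-0.0044,1.3192,-0.0272],[0.2089,-0.5084,0.4036],[-3.0799,-0.6081,0.0008]),
([0.8308,0.0511,-0.1425,1.8446,-0.0954,1.104,-0.9487],[0.3428,-0.2843,0.4004],[3.1149,-0.1619,0.2671]),
([0.52,-0.0186,-0.5081,2.1733,-0.1476,0.4413,-1.363],[0.4325,-0.0076,0.3284],[-2.994,-0.123,-0.844]),
([0.4229,0.0321,-0.6013,2.1675,0.1674,0.3445,-1.7787],[0.4501,0.0541,0.3217],[-2.963,-0.155,-0.93]),
([0.2867,0.2258,-0.5089,2.1626,0.8502,0.2046,-2.4302],[0.4928,0.0587,0.2623],[-2.949,-0.154,-0.978])]
def fk(P,q,s):
    h,d3,a,d5,a6,d7,b,yawo,o7=P
    M=R.from_euler('z',s[0]*q[0]+yawo); p=np.array([0,0,h])
    M=M*R.from_euler('y',q[1])*R.from_euler('z',s[1]*q[2]); p=p+M.apply([a,0,d3])
    M=M*R.from_euler('y',q[3])*R.from_euler('z',s[2]*q[4]); p=p+M.apply([b,0,d5])
    M=M*R.from_euler('y',q[5]); p=p+M.apply([a6,0,0])
    M=M*R.from_euler('z',s[3]*q[6]+o7); p=p+M.apply([0,0,d7])
    return p,M
def res(P,s):
    o=[]
    for q,p,rv in D:
        pp,M=fk(P,q,s); o+=list(pp-p)+list((M.inv()*R.from_rotvec(rv)).as_rotvec()*.3)
    return o
if __name__=="__main__":
    best=[]
    for s in itertools.product((1,-1),repeat=4):
      for o7 in (0,np.pi):
        g=least_squares(res,[.34,.4,0,.4,0,.126,0,0,o7],args=(s,)); best.append((g.cost,s,g.x))
    best.sort(key=lambda t:t[0])
    for b in best[:3]: print(b)
E
python3 kin.py
```

```text
(np.float64(4.70392592045404e-05), (-1, -1, -1, -1), array([ 0.2282,  0.4809,  0.0036,  0.4129,  0.0002,  0.1784, -0.0004,
       -0.0299,  1.5442]))
(np.float64(4.703925920454111e-05), (-1, -1, -1, -1), array([ 0.2282,  0.4809,  0.0036,  0.4129,  0.0002,  0.1784, -0.0004,
       -0.0299,  1.5442]))
(np.float64(0.11644898066528897), (-1, -1, 1, -1), array([ 0.1505,  0.4798,  0.0169,  0.3812, -0.0078,  0.1466, -0.0429,
       -0.0442,  1.2049]))
```

```bash
cat > ik.py <<'E'
from kin import *
g=least_squares(lambda x:res([x[0],x[1],0,x[2],0,x[3],0,x[4],np.pi/2+x[5]],(-1,)*4),[.23,.48,.41,.178,0,0])
P=[g.x[0],g.x[1],0,g.x[2],0,g.x[3],0,g.x[4],np.pi/2+g.x[5]]; S=(-1,)*4
lo=np.array([-2.7,-.3,-1.27,.12,-1.44,.2,-3.05]);hi=np.array([2.7,1.91,1.3,2.57,4.58,2.03,3.05])
def ik(Rm,p,q0,qref=None,w=1e-3):
    qref=q0 if qref is None else qref
    def f(q):
        pp,M=fk(P,q,S); return np.r_[(pp-p)*10,(M.inv()*R.from_matrix(Rm)).as_rotvec()*3,w*(q-qref)]
    s=least_squares(f,np.clip(q0,lo+1e-6,hi-1e-6),bounds=(lo,hi)); return s.x,np.abs(s.fun[:6]).max()
E
python3 - <<'E'
from ik import *
print(g.x,g.cost)
rng=np.random.default_rng(0)
qc=np.array([0.2867,0.2258,-0.5089,2.1626,0.8502,0.2046,-2.4302])
for lean in (30,35,37,42):
  for sg in (-1,1):
    sols=[]
    for i in range(40):
      Rm,p=pose(np.radians(5.9),np.radians(lean),sg,[0.6185,0.0735,0.080])
      q,e=ik(Rm,p,rng.uniform(lo,hi) if i else qc,w=1e-4)
      if e<2e-3 and not any(np.abs(q-s).max()<.3 for s in sols): sols.append(q)
    print(lean,sg); [print("   ",q) for q in sols[:14]]
E
```

```text
[ 0.23    0.4826  0.4158  0.1808 -0.0299 -0.0266] 4.784987863702442e-05
30 -1
    [ 0.2708  0.4185 -0.5278  2.0329  0.8322  0.3009 -2.3762]
    [ 0.7429  0.755  -1.27    2.0329  1.4305  0.7512 -2.7882]
    [-0.6819  0.448   0.6636  2.0329 -0.9317  0.3329 -0.7752]
    [-0.442   0.393   0.3548  2.0329 -0.5456  0.2442 -1.1142]
    [ 0.5867  0.5574 -0.9698  2.0329  1.2272  0.504  -2.6847]
    [-1.0617  0.7814  1.3     2.0329 -1.4381  0.7635 -0.4451]
    [-0.1998  0.374   0.0563  2.0329 -0.0499  0.2119 -1.5715]
30 1
    [ 0.597   0.5656 -0.9864  2.0329  1.2393  0.5148  0.4491]
    [-0.584   0.4199  0.535   2.0329 -0.7873  0.289   2.243 ]
    [-0.0505  0.376  -0.1264  2.0329  0.2691  0.2189  1.2738]
    [ 0.1191  0.3909 -0.3358  2.0329  0.5923  0.2508  0.9777]
    [-0.89    0.5541  0.9628  2.0329 -1.2002  0.4813  2.5726]
    [ 0.3326  0.4349 -0.6083  2.0329  0.918   0.328   0.6924]
35 -1
    [ 0.2418  0.4013 -0.4839  2.1069  1.3042  0.2    -2.8525]
    [ 0.5369  0.5067 -0.8757  2.1069  1.4924  0.3902 -2.9661]
    [ 0.7399  0.7089 -1.22    2.1069  1.6119  0.66   -2.9762]
    [-0.599   0.411
[... 485 characters left out ...]
2.9676]
    [ 0.7673  0.7544 -1.27    2.1354  1.7184  0.7077  0.0901]
    [ 0.5756  0.5287 -0.9271  2.1354  1.6595  0.4164  0.0254]
42 -1
    [-1.0807  0.7525  1.2457  2.2035  4.3307  0.672   0.0362]
    [ 0.5253  0.505  -0.8461  2.2035  2.0652  0.4023  2.7548]
    [-0.8131  0.4916  0.8104  2.2035  4.1671  0.354   0.3558]
    [ 0.0997  0.3842 -0.306   2.2035  2.5209  0.2056  2.192 ]
    [-0.466   0.3912  0.3697  2.2035  3.7259  0.2     0.8843]
42 1
    [ 0.1506  0.391  -0.3676  2.2035  2.4423  0.2201 -0.861 ]
    [-0.466   0.3912  0.3697  2.2035  3.7259  0.2    -2.2573]
    [ 0.5462  0.5169 -0.8754  2.2035  2.0516  0.4184 -0.3654]
    [ 0.7704  0.7591 -1.253   2.2035  1.9477  0.7115 -0.1172]
```

>>> {"fn": "send_rows", "kwargs": {"deltas": [[0,0,-20,0,-0.6,0],[0,0,-20,0,-0.6,0],[0,0,0,0,0,-10.5],[0,0,0,0,0,-10.5],[0,0,0,0,0,-10.5]]}}

```text
time: 6.4
tool_pos: [0.4691, 0.0561, 0.2944]
ee_rot: [2.711, 0.929, 0.894]
wrist_force: [-0.4, -0.9, -0.0]
grip_width: 0.0427
```

```bash
python3 - <<'E'
from ik import *
st=r.read_state();print(st["joint_pos"],st["tool_pos"],st["time"])
print(fk(P,st["joint_pos"],S)[0])
Rm,p=pose(np.radians(5.9),np.radians(35),1,[0.6185,0.0735,0.080]); plan(Rm,p-.08*Rm[:,2],14)
E
```

```text
[ 0.6491  0.1669 -0.8854  2.1614  0.6379  0.3058 -1.6556] [0.4691 0.0561 0.2944] 6.4
[0.4729 0.0538 0.294 ]
n 14 row [0.2 0.  1.9] [  0.04   0.02 -10.57]
0 [0.4703 0.0563 0.2929]
3 [0.474  0.057  0.2885]
6 [0.4774 0.0579 0.2839]
9 [0.4805 0.0588 0.2791]
12 [0.4835 0.0595 0.2742]
```

>>> {"fn": "send_rows", "kwargs": {"deltas": [[0,0,1,0,0,-10.5],[0,0,1,0,0,-10.5],[0,0,1,0,0,-10.5],[0,0,1,0,0,-10.5],[0,0,1,0,0,-10.5]]}}

```text
time: 7.02
tool_pos: [0.472, 0.0564, 0.2902]
ee_rot: [1.883, 1.894, 0.66]
wrist_force: [0.6, -0.1, -1.0]
grip_width: 0.0428
```

```bash
python3 - <<'E'
from ik import *
st=r.read_state();print(st["joint_pos"],st["tool_pos"],st["time"])
Rm,p=pose(np.radians(5.9),np.radians(35),1,[0.6185,0.0735,0.080]); plan(Rm,p-.08*Rm[:,2],8)
E
```

```text
[ 0.7959  0.2356 -1.0717  2.1566  0.8567  0.351  -0.9308] [0.472  0.0564 0.2902] 7.025
n 8 row [0.2 0.2 2.7] [  0.04   0.06 -11.94]
0 [0.4737 0.0568 0.2881]
3 [0.4786 0.0581 0.2816]
6 [0.483  0.0593 0.2748]
```

>>> {"fn": "send_rows", "kwargs": {"deltas": [[0,0,2,0,0,-10.5],[0,0,2,0,0,-10.5],[0,0,2,0,0,-10.5],[0,0,0,0,0,0]]}}

```text
time: 7.52
tool_pos: [0.4755, 0.0568, 0.2851]
ee_rot: [1.27, 2.262, 0.477]
wrist_force: [-0.2, 1.3, 0.9]
grip_width: 0.0429
```

```bash
python3 - <<'E'
from ik import *
st=r.read_state();print(st["joint_pos"],st["tool_pos"],st["time"])
Rm,p=pose(np.radians(5.9),np.radians(35),1,[0.6185,0.0735,0.080]); plan(Rm,p-.08*Rm[:,2],6)
E
```

```text
[ 0.8514  0.2989 -1.1617  2.1534  1.0092  0.3965 -0.5185] [0.4755 0.0568 0.2851] 7.525
n 6 row [0.2 0.3 2.6] [  0.03   0.08 -10.75]
0 [0.4771 0.0572 0.2831]
3 [0.4817 0.0587 0.2769]
```

>>> {"fn": "send_rows", "kwargs": {"deltas": [[0,0,2,0,0,-10.5],[0,0,2,0,0,-10.5],[0,0,2,0,0,-10.5],[0,0,2,0,0,-10.5],[0,0,2,0,0,-10.5]]}}

```text
time: 8.15
tool_pos: [0.4813, 0.0574, 0.2771]
ee_rot: [0.129, 2.523, 0.122]
wrist_force: [-0.0, 0.2, -0.1]
grip_width: 0.0424
```

>>> {"fn": "send_rows", "kwargs": {"deltas": [[0,0,2,0,0,-8],[0,0,0,0,0,0],[0,0,0,0,0,0]]}}

```text
time: 8.52
tool_pos: [0.4825, 0.0576, 0.2755]
ee_rot: [-0.04, 2.523, 0.068]
wrist_force: [-0.6, -0.2, 0.5]
grip_width: 0.0424
```

```bash
python3 - <<'E'
from ik import *
st=r.read_state();print(st["joint_pos"],st["tool_pos"],st["time"],st["dq"])
f=grab_frame("wrist"); save(f,"w4.png")
for q,z in (("grip_post",.082),("lock",.012),("bolt_knob",.059),("notch",.035),("bridge",.187)):
    m=mark_of(f,q)
    if m: print(q,np.round(m[0]["location"],1),round(m[0]["conf"],2),"atz",atz(f,m[0]["location"],z,st))
Rm,p=pose(np.radians(5.9),np.radians(35),1,[0.6185,0.0735,0.080]); plan(Rm,p-.08*Rm[:,2],1)
E
```

```text
[ 0.8746  0.3936 -1.2341  2.1478  1.1911  0.4692  0.3901] [0.4825 0.0576 0.2755] 8.525 [ 0.0007 -0.0002 -0.001   0.0011  0.005   0.002   0.0118]
grip_post [322.3 212.1] 0.56 atz [0.6169 0.072  0.082 ]
lock [352.  58.] 0.87 atz [0.5351 0.0914 0.012 ]
bolt_knob [362.8  75.7] 0.59 atz [0.5205 0.0908 0.059 ]
notch [319.7 132.7] 0.91 atz [0.5806 0.0703 0.035 ]
n 1 row [0.1 1.8 3.6] [-0.06  0.5  -3.91]
0 [0.4844 0.0596 0.2725]
```

View pics/w4.png

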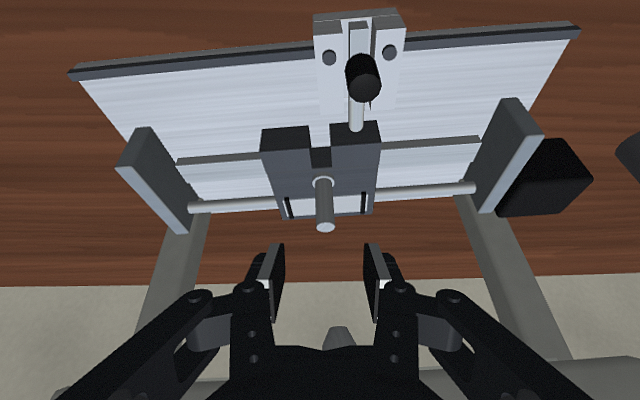

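```bash
python3 - <<'E'
from ik import *
Rm,p=pose(np.radians(5.9),np.radians(35),1,[0.6175,0.0728,0.081]); plan(Rm,p-.003*Rm[:,2],5)
E
```

```text
n 5 row [ 0.1  0.2 15.8] [-0.01  0.1  -0.78]
0 [0.4915 0.0588 0.2625]
3 [0.5184 0.0623 0.2235]
```

>>> {"fn": "send_rows", "kwargs": {"deltas": [[0,0,16,0,0.1,-1],[0,0,16,0,0.1,-1],[0,0,16,0,0.1,-1],[0,0,0,0,0,-1],[0,0,0,0,0,0]]}}

```text
time: 9.45
tool_pos: [0.51, 0.0607, 0.2366]
ee_rot: [-0.133, 2.524, 0.04]
wrist_force: [-0.4, -0.2, 1.5]
grip_width: 0.0428
```

```bash
python3 - <<'E'
from ik import *
st=r.read_state();print(st["joint_pos"],st["tool_pos"],st["time"],st["wrist_force"])
f=grab_frame("wrist"); save(f,"w5.png")
for q,z in (("grip_post",.082),("lock",.012),("bolt_knob",.059),("notch",.035),("bridge",.187)):
    m=mark_of(f,q)
    if m: print(q,np.round(m[0]["location"],1),round(m[0]["conf"],2),"atz",atz(f,m[0]["location"],z,st))
Rm,p=pose(np.radians(5.9),np.radians(35),1,[0.6175,0.0728,0.081]); plan(Rm,p-.003*Rm[:,2],2)
E
```

```text
[ 0.7054  0.4927 -1.0715  2.1205  1.3995  0.472   0.2903] [0.51   0.0607 0.2366] 9.45 [-0.3821 -0.1589  1.5052]
grip_post [323.  245.9] 0.83 atz [0.6221 0.0735 0.082 ]
bolt_knob [391.3  74.3] 0.9 atz [0.5219 0.0899 0.059 ]
notch [326.1 142.6] 0.87 atz [0.5813 0.071  0.035 ]
n 2 row [ 0.4  0.7 15.7] [-0.04  0.11  0.06]
0 [0.5188 0.0619 0.2235]
```

View pics/w5.png

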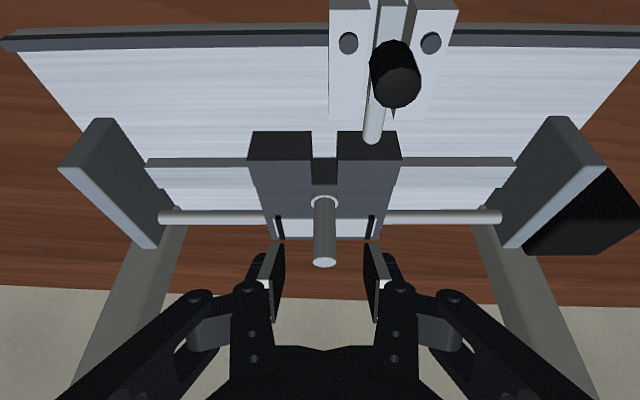

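>>> {"fn": "send_rows", "kwargs": {"deltas": [[0,0,16,0,0,0],[0,0,17,0,0,0],[0,0,0,0,0,0],[0,0,0,0,0,0]]}}

```text
time: 10.25
tool_pos: [0.5289, 0.0626, 0.2096]
ee_rot: [-0.133, 2.524, 0.04]
wrist_force: [1.0, -0.3, -0.3]
grip_width: 0.0428
```

```bash
python3 - <<'E'
from ik import *
st=r.read_state();print(st["joint_pos"],st["tool_pos"],st["time"],st["wrist_force"])
f=grab_frame("wrist"); save(f,"w6.png")
z=R.from_rotvec(st["ee_rot"]).as_matrix()[:,2]; print("gp",st["tool_pos"]+.155*z)
for q,z in (("grip_post",.082),("bolt_knob",.059),("notch",.035)):
    m=mark_of(f,q)
    if m: print(q,np.round(m[0]["location"],1),round(m[0]["conf"],2),"atz",atz(f,m[0]["location"],z,st))
E
```

```text
[ 0.6261  0.5652 -0.9936  2.096   1.5335  0.4805  0.1855] [0.5289 0.0626 0.2096] 10.25 [ 0.9572 -0.2722 -0.3226]
gp [0.6178 0.0717 0.083 ]
grip_post [320.9 274.7] 0.65 atz [0.6203 0.0723 0.082 ]
bolt_knob [422.2  63.5] 0.73 atz [0.5219 0.0913 0.059 ]
```

View pics/w6.png

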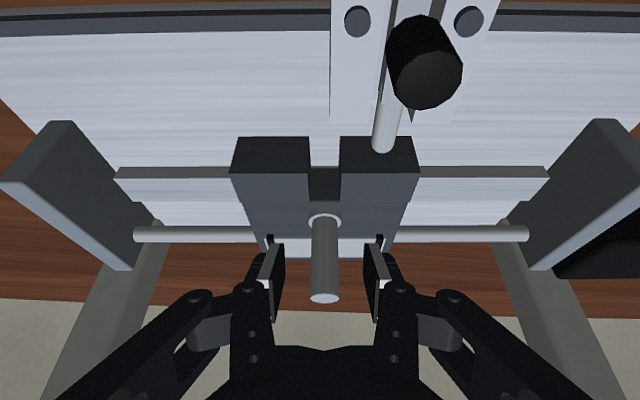

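>>> {"fn": "send_rows", "kwargs": {"deltas": [[0,0,0,0,0,0],[0,0,0,0,0,0],[0,0,0,0,0,0],[0,0,0,0,0,0]], "grip": 1.0, "squeeze": 25}}

```text
time: 10.95
tool_pos: [0.5291, 0.0625, 0.2095]
ee_rot: [-0.133, 2.524, 0.039]
wrist_force: [-3.7, -1.5, 5.0]
grip_width: 0.0129
```

```bash
python3 - <<'E'
from ik import *
st=r.read_state();print(st["tool_pos"],st["time"],st["wrist_force"],st["grip_width"])
f=grab_frame("wrist"); save(f,"w7.png")
z=R.from_rotvec(st["ee_rot"]).as_matrix(); print("gp",st["tool_pos"]+.155*z[:,2],"y axis",z[:,1])
E
```

```text
[0.5291 0.0625 0.2095] 10.95 [-3.7103 -1.4692  5.0354] 0.01289857360472541
gp [0.618  0.0715 0.0829] y axis [-0.1042  0.9946 -0.0023]
```

View pics/w7.png

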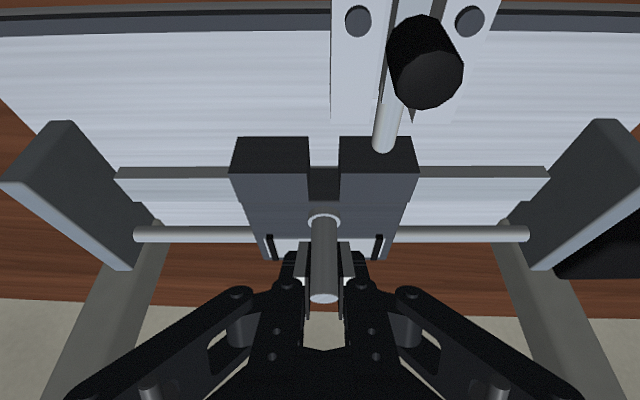

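>>> {"fn": "send_rows", "kwargs": {"deltas": [[0,6,0,0,0,0],[0,10,0,0,0,0],[0,10,0,0,0,0],[0,10,0,0,0,0],[0,10,0,0,0,0]]}}

```text
time: 11.62
tool_pos: [0.5241, 0.1076, 0.2095]
ee_rot: [-0.131, 2.524, 0.035]
wrist_force: [-7.9, -4.4, 9.1]
grip_width: 0.0129
```

>>> {"fn": "send_rows", "kwargs": {"deltas": [[0,10,0,0,0,0],[0,8,0,0,0,0],[0,4,0,0,0,0],[0,0,0,0,0,0]]}}

```text
time: 12.12
tool_pos: [0.5215, 0.1305, 0.2095]
ee_rot: [-0.134, 2.524, 0.039]
wrist_force: [-7.5, -1.7, 7.8]
grip_width: 0.013
```

```bash
python3 - <<'E'
from ik import *
st=r.read_state();print(st["joint_pos"],st["tool_pos"],st["time"],st["wrist_force"],st["grip_width"])
f=grab_frame("wrist"); save(f,"w8.png")
z=R.from_rotvec(st["ee_rot"]).as_matrix(); print("gp",st["tool_pos"]+.155*z[:,2],"y axis",z[:,1])
E
```

```text
[ 0.4667  0.5834 -1.003   2.0798  1.5526  0.5882  0.0498] [0.5215 0.1305 0.2095] 12.125 [-7.5125 -1.6853  7.8325] 0.013024531182795847
gp [0.6104 0.1396 0.0828] y axis [-0.1048  0.9945 -0.0028]
```

View pics/w8.png

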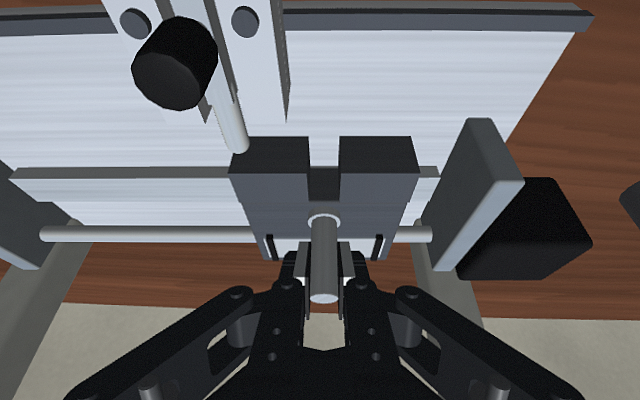

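>>> {"fn": "send_rows", "kwargs": {"deltas": [[0,4,0,0,0,0],[0,4,0,0,0,0],[0,0,0,0,0,0]]}}

```text
time: 12.55
tool_pos: [0.5207, 0.1383, 0.2095]
ee_rot: [-0.133, 2.524, 0.038]
wrist_force: [-7.4, -2.0, 8.9]
grip_width: 0.0131
```

>>> {"fn": "send_rows", "kwargs": {"deltas": [[0,3,0,0,0,0],[0,0,0,0,0,0]]}}

```text
time: 12.8
tool_pos: [0.5204, 0.1411, 0.2095]
ee_rot: [-0.133, 2.524, 0.038]
wrist_force: [-6.9, -2.7, 10.1]
grip_width: 0.0128
```

>>> {"fn": "send_rows", "kwargs": {"deltas": [[0,2,0,0,0,0],[0,0,0,0,0,0]]}}

```text
time: 13.05
tool_pos: [0.5202, 0.143, 0.2095]
ee_rot: [-0.133, 2.524, 0.037]
wrist_force: [-7.7, -2.4, 9.8]
grip_width: 0.0131
```

>>> {"fn": "send_rows", "kwargs": {"deltas": [[0,2,0,0,0,0],[0,0,0,0,0,0]]}}

```text
time: 13.3
tool_pos: [0.5199, 0.145, 0.2095]
ee_rot: [-0.133, 2.524, 0.037]
wrist_force: [-7.9, -1.9, 9.6]
grip_width: 0.0129
```

>>> {"fn": "send_rows", "kwargs": {"deltas": [[0,2,0,0,0,0],[0,0,0,0,0,0]]}}

```text
time: 13.55
tool_pos: [0.5198, 0.1466, 0.2095]
ee_rot: [-0.132, 2.524, 0.036]
wrist_force: [-10.1, -3.7, 11.5]
grip_width: 0.0133
```

```bash
python3 - <<'E'
from ik import *
st=r.read_state();print(st["tool_pos"],st["time"],st["wrist_force"],st["grip_width"])
f=grab_frame("wrist"); save(f,"w9.png")
E
```

```text
[0.5198 0.1466 0.2095] 13.55 [-10.0548  -3.7264  11.5124] 0.013340551562725395
```

View pics/w9.png

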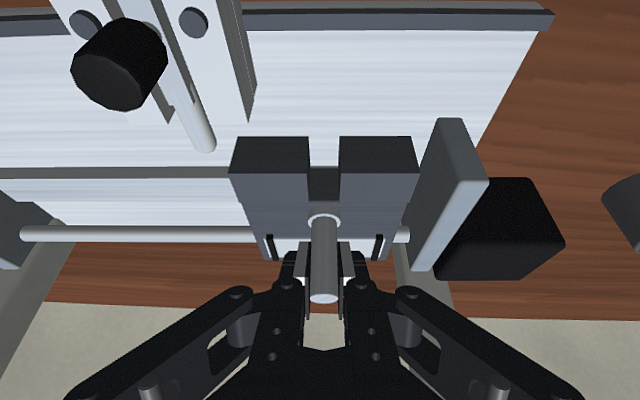

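>>> {"fn": "send_rows", "kwargs": {"deltas": [[0,2,0,0,0,0],[0,0,0,0,0,0]]}}

```text
time: 13.85
tool_pos: [0.5197, 0.1473, 0.2095]
ee_rot: [-0.13, 2.524, 0.031]
wrist_force: [-10.9, -7.0, 13.5]
grip_width: 0.0128
```

>>> {"fn": "send_rows", "kwargs": {"deltas": [[0,1.5,0,0,0,0],[0,0,0,0,0,0]]}}

```text
time: 14.1
tool_pos: [0.5197, 0.1478, 0.2094]
ee_rot: [-0.127, 2.524, 0.028]
wrist_force: [-13.2, -9.0, 16.0]
grip_width: 0.0133
```

>>> {"fn": "send_rows", "kwargs": {"deltas": [[0,-4,0,0,0,0],[0,-8,0,0,0,0],[0,-11,0,0,0,0],[0,-11,0,0,0,0],[0,-11,0,0,0,0]]}}

```text
time: 14.72
tool_pos: [0.5241, 0.1068, 0.2095]
ee_rot: [-0.136, 2.524, 0.044]
wrist_force: [-4.2, 3.2, 4.1]
grip_width: 0.0131
```

>>> {"fn": "send_rows", "kwargs": {"deltas": [[0,-11,0,0,0,0],[0,-11,0,0,0,0],[0,-11,0,0,0,0],[0,-11,0,0,0,0],[0,-11,0,0,0,0]]}}

```text
time: 15.35
tool_pos: [0.5303, 0.051, 0.2095]
ee_rot: [-0.134, 2.524, 0.041]
wrist_force: [-3.1, 1.9, 3.9]
grip_width: 0.0132
```

```bash
python3 - <<'E'
from ik import *
st=r.read_state();print(st["joint_pos"],st["tool_pos"],st["time"],st["wrist_force"],st["grip_width"])
E
```

```text
[ 0.653   0.5649 -0.9919  2.0959  1.5268  0.4623  0.2146] [0.5303 0.051  0.2095] 15.35 [-3.0611  1.9193  3.8653] 0.013216250968482246
```

Remaining about 62 mm.

>>> {"fn": "send_rows", "kwargs": {"deltas": [[0,-11,0,0,0,0],[0,-11,0,0,0,0],[0,-11,0,0,0,0],[0,-10,0,0,0,0],[0,-6,0,0,0,0]]}}

```text
time: 15.98
tool_pos: [0.5358, 0.0011, 0.2095]
ee_rot: [-0.131, 2.524, 0.038]
wrist_force: [-0.4, 2.6, 2.3]
grip_width: 0.0128
```

>>> {"fn": "send_rows", "kwargs": {"deltas": [[0,-4,0,0,0,0],[0,-3,0,0,0,0],[0,-2,0,0,0,0],[0,0,0,0,0,0]]}}

```text
time: 16.48
tool_pos: [0.5367, -0.007, 0.2095]
ee_rot: [-0.132, 2.524, 0.039]
wrist_force: [3.3, 2.9, 1.1]
grip_width: 0.0131
```

>>> {"fn": "send_rows", "kwargs": {"deltas": [[0,-2,0,0,0,0],[0,-2,0,0,0,0],[0,0,0,0,0,0]]}}

```text
time: 16.85
tool_pos: [0.5371, -0.0109, 0.2096]
ee_rot: [-0.132, 2.524, 0.039]
wrist_force: [4.7, 3.0, -0.2]
grip_width: 0.0128
```

>>> {"fn": "send_rows", "kwargs": {"deltas": [[0,-2,0,0,0,0],[0,0,0,0,0,0]]}}

```text
time: 17.1
tool_pos: [0.5373, -0.0128, 0.2096]
ee_rot: [-0.132, 2.524, 0.039]
wrist_force: [5.8, 2.0, -0.6]
grip_width: 0.0135
```

>>> {"fn": "send_rows", "kwargs": {"deltas": [[0,-2,0,0,0,0],[0,-1,0,0,0,0],[0,0,0,0,0,0]]}}

```text
time: 17.48
tool_pos: [0.5373, -0.0138, 0.2095]
ee_rot: [-0.136, 2.523, 0.045]
wrist_force: [5.9, 5.9, -2.3]
grip_width: 0.0131
```

```bash
python3 - <<'E'
from ik import *
st=r.read_state();print(st["joint_pos"],st["tool_pos"],st["time"],st["wrist_force"],st["grip_width"])
f=grab_frame("wrist"); save(f,"w10.png")
E
```

```text
[ 0.803   0.5769 -0.9925  2.0811  1.4512  0.383   0.4179] [ 0.5373 -0.0138  0.2095] 17.475 [ 5.939   5.8844 -2.3196] 0.013056369086867506
```

View pics/w10.png

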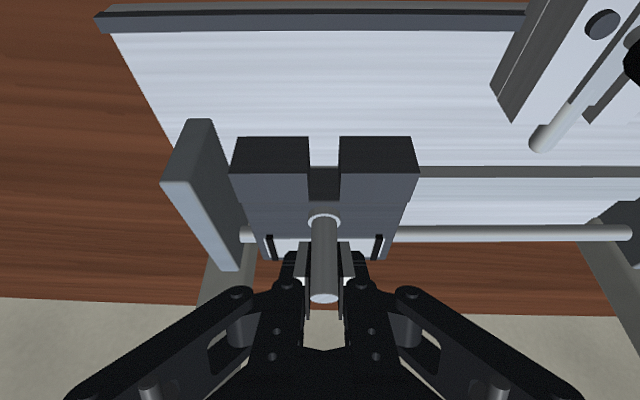

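>>> {"fn": "send_rows", "kwargs": {"deltas": [[0,6,0,0,0,0],[0,11,0,0,0,0],[0,11,0,0,0,0],[0,11,0,0,0,0],[0,11,0,0,0,0]]}}

```text
time: 18.15
tool_pos: [0.5321, 0.0344, 0.2095]
ee_rot: [-0.132, 2.524, 0.037]
wrist_force: [1.9, -2.3, 4.6]
grip_width: 0.0133
```

>>> {"fn": "send_rows", "kwargs": {"deltas": [[0,11,0,0,0,0],[0,11,0,0,0,0],[0,11,0,0,0,0],[0,11,0,0,0,0],[0,6,0,0,0,0]]}}

```text
time: 18.77
tool_pos: [0.5265, 0.0851, 0.2095]
ee_rot: [-0.135, 2.524, 0.039]
wrist_force: [-1.2, -2.8, 8.7]
grip_width: 0.0132
```

>>> {"fn": "send_rows", "kwargs": {"deltas": [[0,3,0,0,0,0],[0,0,0,0,0,0],[0,0,0,0,0,0]]}}

```text
time: 19.15
tool_pos: [0.5261, 0.0881, 0.2095]
ee_rot: [-0.135, 2.524, 0.041]
wrist_force: [0.0, -1.0, 6.1]
grip_width: 0.0131
```

```bash
python3 - <<'E'
from ik import *
st=r.read_state();print(st["tool_pos"],st["time"],st["wrist_force"],st["grip_width"])
f=grab_frame("wrist"); save(f,"w11.png")
for q,z in (("grip_post",.082),("bolt_knob",.059),("notch",.035),("lock",.012)):
    m=mark_of(f,q)
    if m: print(q,np.round(m[0]["location"],1),round(m[0]["conf"],2),"atz",atz(f,m[0]["location"],z,st))
a=cv2.resize(f["image"][0:220,200:460,::-1],None,fx=2.7,fy=2.7); cv2.imwrite("pics/w11c.png",a)
E
```

```text
[0.5261 0.0881 0.2095] 19.15 [ 0.0159 -0.9702  6.0539] 0.013139534483344378
grip_post [326.6 273.5] 0.84 atz [0.6153 0.1006 0.082 ]
bolt_knob [329.9  62.8] 0.62 atz [0.5217 0.0909 0.059 ]
lock [324.7  37. ] 0.96 atz [0.5356 0.091  0.012 ]
```

View pics/w11c.png

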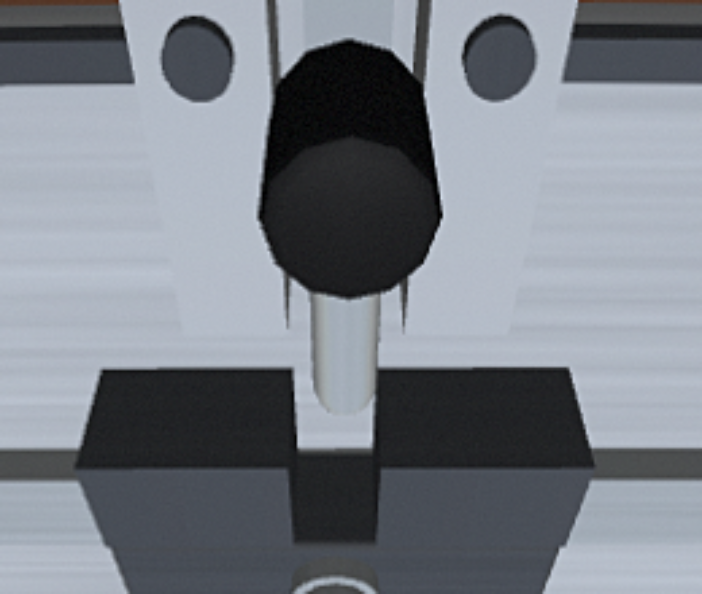

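>>> {"fn": "send_rows", "kwargs": {"deltas": [[0,1.6,0,0,0,0],[0,0,0,0,0,0],[0,0,0,0,0,0]]}}

```text
time: 19.77
tool_pos: [0.526, 0.0892, 0.2095]
ee_rot: [-0.134, 2.524, 0.039]
wrist_force: [-0.8, -1.9, 7.3]
grip_width: 0.0129
```

>>> {"fn": "send_rows", "kwargs": {"deltas": [[0,0,0,0,0,0],[0,0,0,0,0,0],[0,0,0,0,0,0],[0,0,0,0,0,0]], "grip": 0.5}}

```text
time: 20.27
tool_pos: [0.5261, 0.0884, 0.2088]
ee_rot: [-0.133, 2.525, 0.04]
wrist_force: [-0.1, 0.4, 0.6]
grip_width: 0.0428
```

```bash
python3 - <<'E'
from ik import *
st=r.read_state();print(st["tool_pos"],st["time"],st["wrist_force"],st["grip_width"])
f=grab_frame("wrist"); save(f,"w12.png")
a=cv2.resize(f["image"][0:340,200:460,::-1],None,fx=1.75,fy=1.75); cv2.imwrite("pics/w12c.png",a)
E
```

```text
[0.5261 0.0884 0.2088] 20.275 [-0.1475  0.3917  0.598 ] 0.042775236834440546
```

View pics/w12c.png

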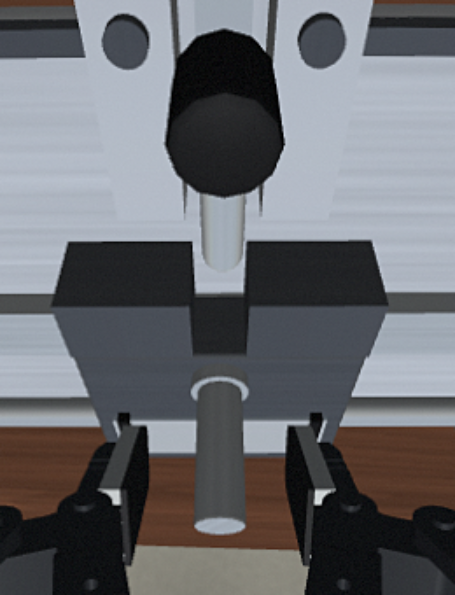

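>>> {"fn": "send_rows", "kwargs": {"deltas": [[0,0,-10,0,0,0],[0,0,-25,0,0,0],[0,0,-25,0,0,0],[0,0,-25,0,0,0],[0,0,0,0,0,0]]}}

```text
time: 20.95
tool_pos: [0.4773, 0.0837, 0.2801]
ee_rot: [-0.133, 2.521, 0.037]
wrist_force: [0.8, 0.6, 0.1]
grip_width: 0.0432
```

```bash
python3 - <<'E'
from ik import *
st=r.read_state();print(st["joint_pos"],st["tool_pos"],st["time"],st["wrist_force"],st["grip_width"])
f=grab_frame("wrist"); save(f,"w13.png")
for q,z in (("grip_post",.082),("bolt_knob",.059),("notch",.035),("lock",.012)):
    m=mark_of(f,q)
    if m: print(q,np.round(m[0]["location"],1),round(m[0]["conf"],2),"atz",atz(f,m[0]["location"],z,st))
a=np.radians(5.9); ex=np.array([np.cos(a),np.sin(a),0]); K=np.array([.5217,.0910,0])
tip=K-ex*.044+[0,0,.10]
Rm,p=pose(a,np.radians(20),1,tip,.173); print(p); plan(Rm,p,6)
print(ik(Rm,p,st["joint_pos"]))
E
```

```text
[ 0.7975  0.363  -1.2133  2.1437  1.1656  0.4863  0.4244] [0.4773 0.0837 0.2801] 20.95 [0.8071 0.6476 0.0514] 0.043153140375071404
grip_post [325.7  63.2] 0.74 atz [0.4989 0.0879 0.082 ]
bolt_knob [324.1  84.5] 0.92 atz [0.5237 0.0897 0.059 ]
notch [325.  130.9] 0.57 atz [0.5771 0.0959 0.035 ]
lock [322.6  62.7] 0.93 atz [0.5361 0.0898 0.012 ]
[0.4191 0.0804 0.2626]
n 6 row [ 9.8  0.6 -2.5] [-0.01  2.52  0.02]
0 [0.4683 0.0827 0.2744]
3 [0.4391 0.0813 0.266 ]
(array([ 0.86  ,  0.2982, -1.27  ,  2.1854,  0.6563,  0.6096,  0.8315]), np.float64(7.497156673252903e-07))
```

View pics/w13.png

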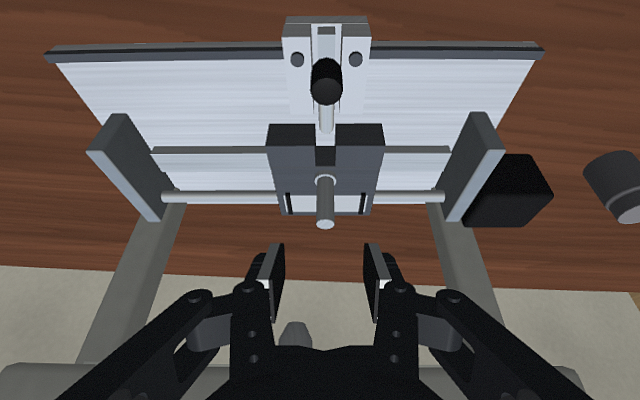

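>>> {"fn": "send_rows", "kwargs": {"deltas": [[8,0,-2,0,2.5,0],[8,0,-2,0,2.5,0],[0,0,0,0,0,0]], "grip": 1.0}}

```text
time: 21.58
tool_pos: [0.4622, 0.0818, 0.2725]
ee_rot: [-0.137, 2.613, 0.035]
wrist_force: [0.5, 0.0, 0.9]
grip_width: 0.0002
```

```bash
python3 - <<'E'
from ik import *
st=r.read_state();print(st["joint_pos"],st["tool_pos"],st["time"],st["wrist_force"],st["grip_width"])
E
```

```text
[ 0.8124  0.3646 -1.2297  2.1429  0.9958  0.5342  0.574 ] [0.4622 0.0818 0.2725] 21.575 [0.5241 0.0202 0.8717] 0.00016345503460617753
```

```bash
python3 - <<'E'
from ik import *
a=np.radians(5.9); ex=np.array([np.cos(a),np.sin(a),0]); K=np.array([.5220,.0908,0])
tip=K-ex*.044+[0,0,.10]
Rm,p=pose(a,np.radians(20),1,tip,.173); print(p); plan(Rm,p,4)
E
```

```text
[0.4194 0.0802 0.2626]
n 4 row [10.7  0.7 -2.5] [-0.01  2.53  0.02]
0 [0.4516 0.0814 0.2693]
3 [0.4194 0.0802 0.2626]
```

>>> {"fn": "send_rows", "kwargs": {"deltas": [[11,0.7,-2.5,0,2.5,0],[11,0.7,-2.5,0,2.5,0],[11,0.7,-2.5,0,2.5,0],[11,0.7,-2.5,0,2.5,0],[0,0,0,0,0,0]]}}

```text
time: 22.2
tool_pos: [0.4184, 0.0799, 0.2622]
ee_rot: [-0.146, 2.785, 0.022]
wrist_force: [0.5, 0.2, 0.2]
grip_width: 0.0
```

```bash
python3 - <<'E'
from ik import *
st=r.read_state();print(st["joint_pos"],st["tool_pos"],st["time"],st["wrist_force"],st["grip_width"])
f=grab_frame("wrist"); save(f,"w14.png")
M=R.from_rotvec(st["ee_rot"]).as_matrix(); print("tip",st["tool_pos"]+.173*M[:,2])
for q,z in (("bolt_knob",.059),("notch",.035),("lock",.012)):
    m=mark_of(f,q)
    if m: print(q,np.round(m[0]["location"],1),round(m[0]["conf"],2),"atz",atz(f,m[0]["location"],z,st))
a=np.radians(5.9); ex=np.array([np.cos(a),np.sin(a),0]); K=np.array([.5220,.0906,0])
tip=K-ex*.044+[0,0,.052]
Rm,p=pose(a,np.radians(20),1,tip,.173); print(p); plan(Rm,p,3)
E
```

```text
[ 0.8412  0.3121 -1.2453  2.1685  0.6844  0.6211  0.8222] [0.4184 0.0799 0.2622] 22.2 [0.491  0.2397 0.1761] 1.2258605522957854e-05
tip [0.4779 0.0858 0.0999]
bolt_knob [320.7 253.1] 0.96 atz [0.522  0.0897 0.059 ]
lock [320.4 222. ] 0.78 atz [0.5337 0.09   0.012 ]
[0.4194 0.08   0.2146]
n 3 row [ 5.4  0.  15.1] [-0.02  0.09  0.03]
0 [0.4191 0.08   0.2466]
```

View pics/w14.png

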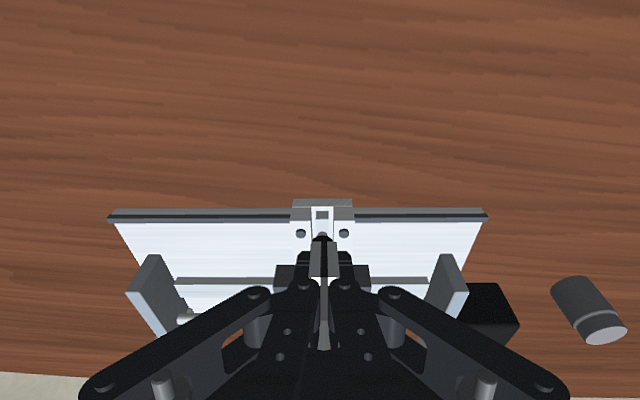

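>>> {"fn": "send_rows", "kwargs": {"deltas": [[5.5,0,15,0,0,0],[5.5,0,15,0,0,0],[5.5,0,15,0,0,0],[0,0,0,0,0,0]]}}

```text
time: 22.9
tool_pos: [0.4181, 0.0798, 0.2137]
ee_rot: [-0.147, 2.788, 0.023]
wrist_force: [0.5, -0.0, -0.3]
grip_width: -0.0
```

```bash
python3 - <<'E'
from ik import *
st=r.read_state();print(st["joint_pos"],st["tool_pos"],st["time"],st["wrist_force"],st["grip_width"])
f=grab_frame("wrist"); save(f,"w15.png"); fs=grab_frame("side"); cv2.imwrite("pics/s15.png",cv2.resize(fs["image"][180:290,220:380,::-1],None,fx=4.5,fy=4.5,interpolation=cv2.INTER_CUBIC))
M=R.from_rotvec(st["ee_rot"]).as_matrix(); print("tip",st["tool_pos"]+.173*M[:,2])
a=np.radians(5.9); ex=np.array([np.cos(a),np.sin(a),0]); print("ex in tool",M.T@ex)
E
```

```text
[ 0.6545  0.3746 -1.0531  2.2228  0.8692  0.5278  0.6428] [0.4181 0.0798 0.2137] 22.9 [ 0.5357 -0.0242 -0.269 ] -4.006831020873809e-05
tip [0.4772 0.0857 0.0512]
ex in tool [-0.9392 -0.0021  0.3432]
```

View pics/w15.png

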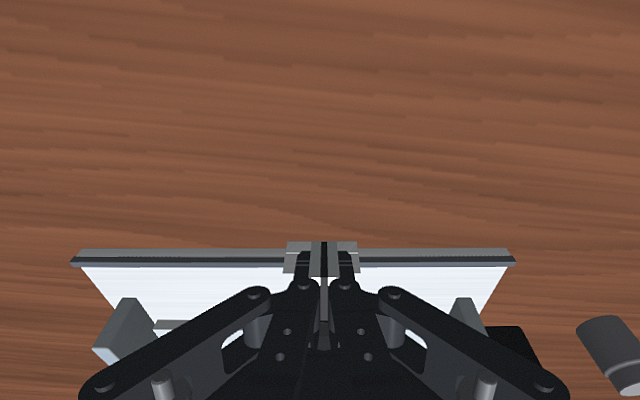

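View pics/s15.png

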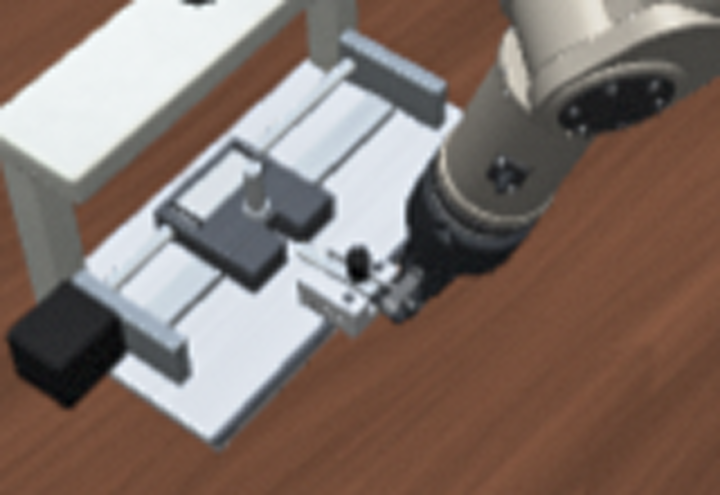

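>>> {"fn": "send_rows", "kwargs": {"deltas": [[-5.6,0,2,0,0,0],[-5.6,0,2,0,0,0],[-5.6,0,2,0,0,0],[-5.6,0,2,0,0,0],[0,0,0,0,0,0]]}}

```text
time: 23.62
tool_pos: [0.4426, 0.0824, 0.2148]
ee_rot: [-0.145, 2.785, 0.024]
wrist_force: [0.4, 0.2, -0.6]
grip_width: 0.0001
```

>>> {"fn": "send_rows", "kwargs": {"deltas": [[-4.7,0,1.7,0,0,0],[-4.7,0,1.7,0,0,0],[0,0,0,0,0,0]]}}

```text
time: 24.0
tool_pos: [0.4521, 0.0834, 0.2146]
ee_rot: [-0.146, 2.786, 0.023]
wrist_force: [-0.5, -0.5, -0.4]
grip_width: 0.0001
```

```bash
python3 - <<'E'
from ik import *
st=r.read_state();print(st["joint_pos"],st["tool_pos"],st["time"],st["wrist_force"],st["grip_width"])
fs=grab_frame("side"); cv2.imwrite("pics/s16.png",cv2.resize(fs["image"][180:290,220:380,::-1],None,fx=4.5,fy=4.5,interpolation=cv2.INTER_CUBIC))
M=R.from_rotvec(st["ee_rot"]).as_matrix(); print("tip",st["tool_pos"]+.173*M[:,2])
E
```

```text
[ 0.6042  0.4382 -1.0157  2.1425  0.8983  0.5717  0.6456] [0.4521 0.0834 0.2146] 24.0 [-0.5147 -0.4619 -0.3607] 8.060126728159957e-05
tip [0.5115 0.0893 0.0522]
```

View pics/s16.png

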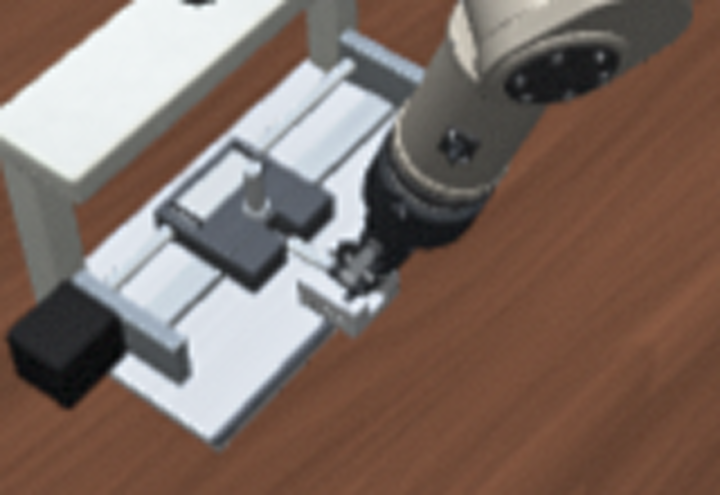

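>>> {"fn": "send_rows", "kwargs": {"deltas": [[-3.8,0,1.4,0,0,0],[-3.8,0,1.4,0,0,0],[-3.8,0,1.4,0,0,0]]}}

```text
time: 24.42
tool_pos: [0.4642, 0.0846, 0.2146]
ee_rot: [-0.146, 2.786, 0.023]
wrist_force: [-5.1, 0.0, 1.6]
grip_width: -0.0
```

>>> {"fn": "send_rows", "kwargs": {"deltas": [[-3.8,0,1.4,0,0,0],[-2.8,0,1.0,0,0,0]]}}

```text
time: 24.68
tool_pos: [0.4669, 0.0852, 0.2127]
ee_rot: [-0.146, 2.797, 0.017]
wrist_force: [-23.7, -3.0, 17.4]
grip_width: -0.0001
```

>>> {"fn": "send_rows", "kwargs": {"deltas": [[-2.8,0,1.0,0,0,0],[0,0,0,0,0,0]]}}

```text
time: 24.92
tool_pos: [0.4678, 0.0854, 0.2119]
ee_rot: [-0.147, 2.801, 0.014]
wrist_force: [-25.0, -3.7, 16.8]
grip_width: 0.0001
```

```bash
python3 - <<'E'
from ik import *
st=r.read_state();print(st["joint_pos"],st["tool_pos"],st["time"],st["wrist_force"],st["grip_width"])
fs=grab_frame("side"); cv2.imwrite("pics/s17.png",cv2.resize(fs["image"][180:290,220:380,::-1],None,fx=4.5,fy=4.5,interpolation=cv2.INTER_CUBIC))
M=R.from_rotvec(st["ee_rot"]).as_matrix(); print("tip",st["tool_pos"]+.173*M[:,2])
E
```

```text
[ 0.575   0.4769 -0.9985  2.099   0.9053  0.6098  0.6536] [0.4678 0.0854 0.2119] 24.925 [-25.0302  -3.7012  16.7786] 0.00013588855584514744
tip [0.5247 0.0901 0.0486]
```

View pics/s17.png

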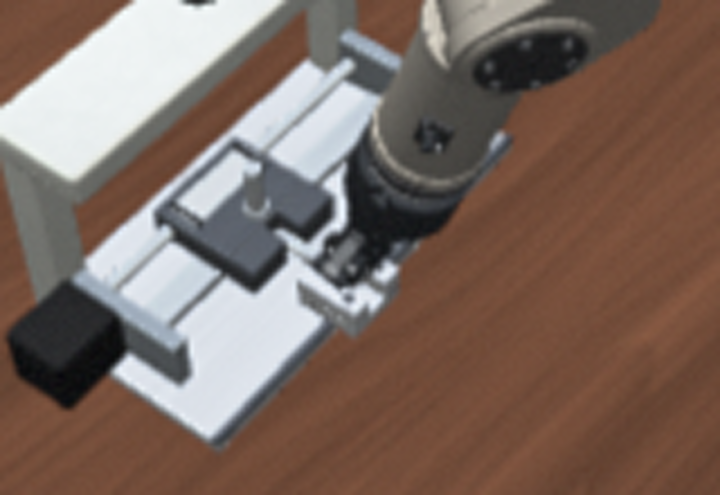

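>>> {"fn": "send_rows", "kwargs": {"deltas": [[5,0,-1.8,0,0,0],[6,0,-2,0,0,0],[10,0,-4,0,0,0],[10,0,-4,0,0,0],[0,0,0,0,0,0]]}}

```text
time: 25.6
tool_pos: [0.4405, 0.0821, 0.2154]
ee_rot: [-0.146, 2.785, 0.022]
wrist_force: [1.5, -0.6, -0.7]
grip_width: 0.0
```

```bash
python3 - <<'E'
from ik import *
st=r.read_state();print(st["joint_pos"],st["tool_pos"],st["time"],st["wrist_force"],st["grip_width"])
fs=grab_frame("side"); cv2.imwrite("pics/s18.png",cv2.resize(fs["image"][180:290,220:380,::-1],None,fx=4.5,fy=4.5,interpolation=cv2.INTER_CUBIC))
for q in ("bolt_knob","notch"):
    m=mark_of(fs,q); print(q,[(x["location"],x["conf"]) for x in m[:1]], atz(fs,m[0]["location"],.059) if m else 0)
E
```

```text
[ 0.6228  0.4147 -1.0301  2.1698  0.8882  0.5582  0.6448] [0.4405 0.0821 0.2154] 25.6 [ 1.5412 -0.5924 -0.6504] 2.5750686687949808e-05
bolt_knob [([293.2, 238.6], 0.54)] [0.5367 0.0995 0.059 ]
notch [([287.4, 231.4], 0.69)] [0.5703 0.0921 0.059 ]
```

View pics/s18.png

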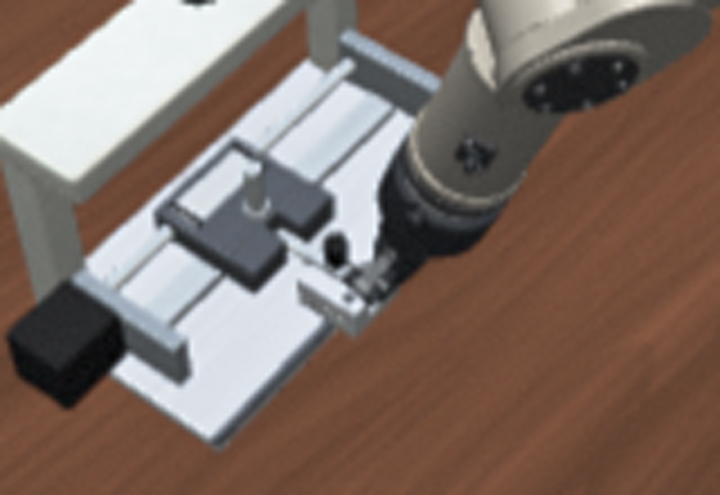

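>>> {"fn": "send_rows", "kwargs": {"deltas": [[0,0,-25,0,0,0],[0,0,-25,0,0,0],[-15,0,-20,0,-4,0],[-20,0,0,0,-5,0],[0,0,0,0,0,0]]}}

```text
time: 26.38
tool_pos: [0.45, 0.0833, 0.2952]
ee_rot: [-0.138, 2.627, 0.032]
wrist_force: [-0.6, -0.4, 0.5]
grip_width: 0.0003
```

```bash
python3 - <<'E'
from ik import *
st=r.read_state();print(st["joint_pos"],st["tool_pos"],st["time"],st["wrist_force"],st["grip_width"])
f=grab_frame("wrist"); save(f,"w19.png")
for q,z in (("grip_post",.082),("bolt_knob",.059),("notch",.035),("lock",.012)):
    m=mark_of(f,q)
    if m: print(q,np.round(m[0]["location"],1),round(m[0]["conf"],2),"atz",atz(f,m[0]["location"],z,st))
E
```

```text
[ 0.8182  0.2294 -1.1799  2.1346  0.6876  0.498   0.8351] [0.45   0.0833 0.2952] 26.375 [-0.6477 -0.4262  0.4977] 0.0003436806579552504
grip_post [321.4 246.1] 0.92 atz [0.6182 0.0998 0.082 ]
bolt_knob [324.  124.8] 0.73 atz [0.5066 0.0905 0.059 ]
notch [322.6 174.2] 0.67 atz [0.5734 0.0961 0.035 ]
lock [321.6 122.8] 0.76 atz [0.5351 0.0913 0.012 ]
```

View pics/w19.png

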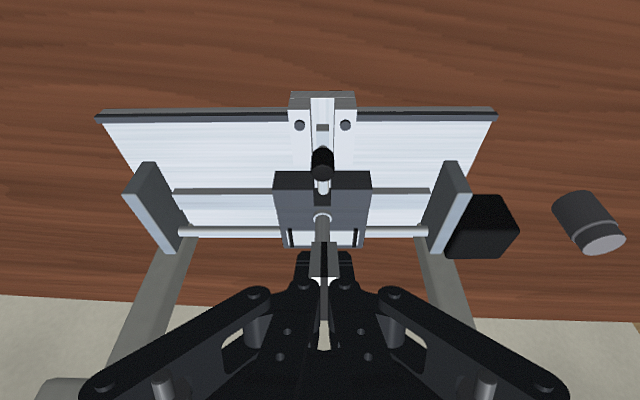

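```bash
python3 - <<'E'
from ik import *
st=r.read_state(); f=grab_frame("wrist")
cv2.imwrite("pics/w19c.png",cv2.resize(f["image"][85:255,260:385,::-1],None,fx=3.5,fy=3.5,interpolation=cv2.INTER_CUBIC))
a=np.radians(5.9); ex=np.array([np.cos(a),np.sin(a),0])
for t in (0,14,18,20,22): 
    K=np.array([.5220,.0906,0])+ex*t/1000; print(t,proj(f,K+[0,0,.07],st),proj(f,K+[0,0,.048],st))
    print("   nose",proj(f,np.array([.5811+.0035*0,.0966,.035])+ex*(t-5)/1000,st))
m=masks_of(f,"bolt_knob")
for x in m[:2]:
    ys,xs=np.nonzero(x["mask"]); print(x["conf"],xs.min(),xs.max(),ys.min(),ys.max())
E
```

```text
0 [321.2689 157.5041] [321.4892 138.7183]
   nose [321.7601 180.1059]
14 [321.373  172.6643] [321.5762 153.7071]
   nose [321.8221 190.9165]
18 [321.401  176.7308] [321.5997 157.7459]
   nose [321.839  193.8589]
20 [321.4147 178.7228] [321.6112 159.7273]
   nose [321.8474 195.307 ]
22 [321.4283 180.688 ] [321.6226 161.6838]
   nose [321.8556 196.74  ]
0.55 310 333 128 198
```

View pics/w19c.png

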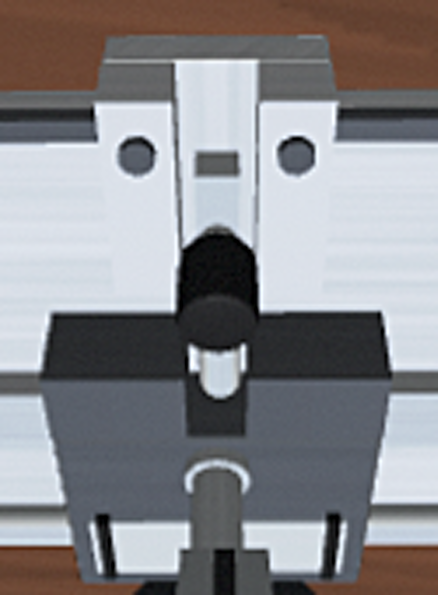

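```bash
python3 - <<'E'
from ik import *
st=r.read_state(); f=grab_frame("wrist")
cal=[("w13.png",[0.4773,0.0837,0.2801],[-0.133,2.521,0.037]),("w12.png",[.5261,.0884,.2088],[-.133,2.525,.04]),("w4.png",[.4825,.0576,.2755],[-.04,2.523,.068]),("w19.png",st["tool_pos"],st["ee_rot"])]
out=[]
for n,p,rv in cal:
    im=cv2.imread("pics/"+n); s=dict(tool_pos=np.array(p),ee_rot=np.array(rv))
    g=cv2.cvtColor(im,cv2.COLOR_BGR2GRAY)
    K=np.array([.522,.0906,.07]) + (np.array([.0189,.002,0]) if n=="w19.png" else 0)
    u=proj(f,K,s); x,y=int(u[0]),int(u[1]); w=45 if n!="w12.png" else 75
    y0=max(0,y-w);c=im[y0:y+w,x-w:x+w]; print(n,"pred",u,"crop origin",x-w,y0)
    c=np.clip(c.astype(float)*2.5,0,255).astype(np.uint8)
    c=cv2.resize(c,(360,int(360*c.shape[0]/c.shape[1])),interpolation=cv2.INTER_CUBIC); c=cv2.copyMakeBorder(c,0,360-c.shape[0],0,0,cv2.BORDER_CONSTANT); out.append(c)
cv2.imwrite("pics/cal.png",np.vstack([np.hstack(out[:2]),np.hstack(out[2:])])[:600*2])
E
```

```text
w13.png pred [326.0685  93.1564] crop origin 281 48
w12.png pred [327.7021  87.5201] crop origin 252 12
w4.png pred [364.7035  89.4405] crop origin 319 44
w19.png pred [321.4834 177.1163] crop origin 276 132
```

View pics/cal.png

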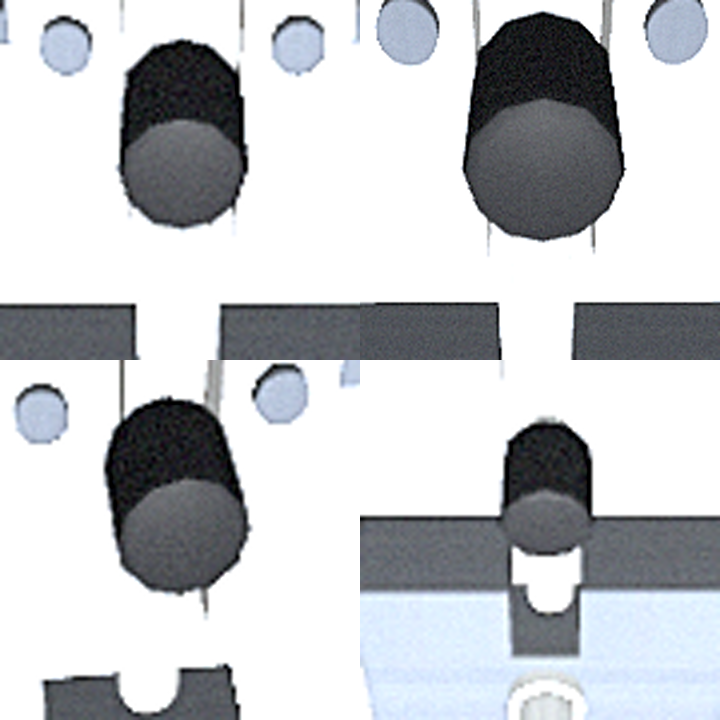

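```bash
python3 - <<'E'
from ik import *
st=r.read_state(); f=grab_frame("wrist")
a=np.radians(5.9); ex=np.array([np.cos(a),np.sin(a),0]); L=np.array([.5350,.0915,0])
for n,p,rv,uv,hole in [("w13",[0.4773,0.0837,0.2801],[-0.133,2.521,0.037],(326.7,91),((297.3,59),(355.5,59))),("w12",[.5261,.0884,.2088],[-.133,2.525,.04],(328,82),((200+126/1.75,42/1.75),(200+323/1.75,42/1.75))),("w4",[.4825,.0576,.2755],[-.04,2.523,.068],(364.2,88),((329,57.5),(389,52.5))),("w19",st["tool_pos"],st["ee_rot"],(322.7,172.5),((260+137/3.5,85+156/3.5),(260+297/3.5,85+156/3.5)))]:
    s=dict(tool_pos=np.array(p),ee_rot=np.array(rv)); k=atz(f,uv,.07,s); h=(atz(f,hole[0],.041,s)+atz(f,hole[1],.041,s))/2
    print(n,k,"stage x rel L",(k-L)@ex,"holes",(h-L)@ex,"diff",(k-h)@ex)
E
```

```text
w13 [0.5207 0.0908 0.07  ] stage x rel L -0.01432743208459003 holes -0.016731883855997835 diff 0.0024044517714078032
w12 [0.5205 0.0905 0.07  ] stage x rel L -0.014572869773663127 holes -0.016655803224055462 diff 0.0020829334503923358
w4 [0.5212 0.0902 0.07  ] stage x rel L -0.013883938479852236 holes -0.01639904979565575 diff 0.0025151113158035096
w19 [0.5366 0.093  0.07  ] stage x rel L 0.00173693974586367 holes -0.015482152310877233 diff 0.017219092056740902
```

```bash
python3 - <<'E'
from ik import *
st=r.read_state(); f=grab_frame("wrist")
a=np.radians(5.9); ex=np.array([np.cos(a),np.sin(a),0])
F=atz(f,(322,189),.048,st); B=atz(f,(322,205.75),.048,st); print("front",F,"notch depth",(B-F)@ex)
for z in (.035,.038,.0405): print(z,(atz(f,(323.5,195.3),z,st)-F)@ex)
# t=0 reference from w12: nose vs block
s=dict(tool_pos=np.array([.5261,.0884,.2088]),ee_rot=np.array([-.133,2.525,.04]))
F=atz(f,(325,306/1.75),.048,s); B=atz(f,(325,353/1.75),.048,s); print(F,(B-F)@ex)
for z in (.035,.038,.0405): print(z,(atz(f,(327,270/1.75),z,s)-F)@ex)
E
```

```text
front [0.5759 0.0963 0.048 ] notch depth 0.022151357656822433
0.035 0.021655705902781108
0.038 0.018506803773287003
0.0405 0.015882718665375304
[0.5802 0.0962 0.048 ] 0.020972916407666478
0.035 -0.0004523509266309577
0.038 -0.003388769833321234
0.0405 -0.005835785588896538
```

```bash
python3 - <<'E'
from ik import *
st=r.read_state(); f=grab_frame("wrist"); print(st["tool_pos"],st["time"])
a=np.radians(5.9); ex=np.array([np.cos(a),np.sin(a),0]); L=np.array([.5350,.0915,0])
k=atz(f,(322.3,177),.07,st); print(k,(k-L)@ex)
F=atz(f,(322,193),.048,st); B=atz(f,(322,85+436/3.5),.048,st); print("front",F,"notch depth",(B-F)@ex)
for z in (.035,.038,.0405): print(z,(atz(f,(323.5,198.4),z,st)-F)@ex)
E
```

```text
[0.449  0.0832 0.2941] 26.875
[0.5415 0.0932 0.07  ] 0.006659080773264454
front [0.5811 0.0968 0.048 ] notch depth 0.02257932303762395
0.035 0.020996669816936465
0.038 0.01777830208942261
0.0405 0.015096328983160937
```

```bash
python3 - <<'E'
from ik import *
st=r.read_state()
a=np.radians(5.9); ex=np.array([np.cos(a),np.sin(a),0]); K=np.array([.5415,.0928,0])
Rm,p=pose(a,np.radians(20),1,K-ex*.040+[0,0,.10],.173); print(p); plan(Rm,p,4)
E
```

```text
[0.4429 0.0826 0.2626]
n 4 row [4.8 0.  6.4] [-0.02  2.29  0.03]
0 [0.448  0.0831 0.2862]
3 [0.4429 0.0826 0.2626]
```

>>> {"fn": "send_rows", "kwargs": {"deltas": [[5,0,6.4,0,2.3,0],[5,0,6.4,0,2.3,0],[5,0,6.4,0,2.3,0],[5,0,6.4,0,2.3,0],[0,0,0,0,0,0]]}}

```text
time: 27.55
tool_pos: [0.4421, 0.0825, 0.2618]
ee_rot: [-0.146, 2.792, 0.024]
wrist_force: [0.5, -0.0, 1.1]
grip_width: 0.0003
```

>>> {"fn": "send_rows", "kwargs": {"deltas": [[4.8,0,13,0,0,0],[4.8,0,13,0,0,0],[4.8,0,13,0,0,0],[0,0,0,0,0,0]]}}

```text
time: 28.05
tool_pos: [0.4417, 0.0823, 0.2204]
ee_rot: [-0.147, 2.791, 0.022]
wrist_force: [0.2, -0.1, -0.3]
grip_width: 0.0
```

>>> {"fn": "send_rows", "kwargs": {"deltas": [[-4.7,0,1.7,0,0,0],[-4.7,0,1.7,0,0,0],[-4.7,0,1.7,0,0,0],[0,0,0,0,0,0]]}}

```text
time: 28.55
tool_pos: [0.4577, 0.0839, 0.2213]
ee_rot: [-0.145, 2.788, 0.023]
wrist_force: [-0.3, -0.4, 0.8]
grip_width: 0.0001
```

```bash
python3 - <<'E'
from ik import *
st=r.read_state();print(st["joint_pos"],st["tool_pos"],st["time"],st["wrist_force"])
M=R.from_rotvec(st["ee_rot"]).as_matrix(); print("tip",st["tool_pos"]+.173*M[:,2])
E
```

```text
[ 0.5884  0.423  -0.993   2.1223  0.843   0.5756  0.6986] [0.4577 0.0839 0.2213] 28.55 [-0.3319 -0.3753  0.773 ]
tip [0.5167 0.0898 0.0588]
```

>>> {"fn": "send_rows", "kwargs": {"deltas": [[-3.8,0,1.4,0,0,0],[-1.9,0,0.7,0,0,0],[0,0,0,0,0,0]]}}

```text
time: 28.92
tool_pos: [0.4632, 0.0846, 0.221]
ee_rot: [-0.146, 2.789, 0.023]
wrist_force: [0.3, 0.5, -0.2]
grip_width: 0.0001
```

>>> {"fn": "send_rows", "kwargs": {"deltas": [[-1.9,0,0.7,0,0,0],[0,0,0,0,0,0]]}}

```text
time: 29.18
tool_pos: [0.4645, 0.0848, 0.2207]
ee_rot: [-0.146, 2.791, 0.022]
wrist_force: [-3.6, -0.3, 2.0]
grip_width: -0.0001
```

>>> {"fn": "send_rows", "kwargs": {"deltas": [[-1.9,0,0.7,0,0,0],[0,0,0,0,0,0]]}}

```text
time: 29.42
tool_pos: [0.4655, 0.0848, 0.2201]
ee_rot: [-0.147, 2.793, 0.02]
wrist_force: [-7.4, -1.6, 4.7]
grip_width: -0.0001
```

>>> {"fn": "send_rows", "kwargs": {"deltas": [[-1.9,0,0.7,0,0,0],[0,0,0,0,0,0],[6,0,-2,0,0,0],[9,0,-3.4,0,0,0],[12,0,-4.4,0,0,0]]}}

```text
time: 30.05
tool_pos: [0.4404, 0.0822, 0.2212]
ee_rot: [-0.146, 2.788, 0.023]
wrist_force: [-0.1, 0.9, 0.0]
grip_width: 0.0
```

>>> {"fn": "send_rows", "kwargs": {"deltas": [[0,0,-25,0,0,0],[0,0,-30,0,0,0],[0,0,-30,0,0,0],[-15,0,0,0,-5,0],[-15,0,0,0,-5,0]]}}

```text
time: 30.68
tool_pos: [0.4391, 0.0819, 0.3128]
ee_rot: [-0.136, 2.611, 0.031]
wrist_force: [1.3, 0.5, 0.3]
grip_width: 0.0003
```

>>> {"fn": "send_rows", "kwargs": {"deltas": [[0,0,0,0,0,0],[0,0,0,0,0,0],[0,0,0,0,0,0],[0,0,0,0,0,0]]}}

```text
time: 31.18
tool_pos: [0.439, 0.0822, 0.3121]
ee_rot: [-0.137, 2.616, 0.034]
wrist_force: [-0.5, -0.1, 0.6]
grip_width: 0.0
```

```bash
python3 - <<'E'
from ik import *
st=r.read_state();print(st["joint_pos"],st["tool_pos"],st["time"],st["wrist_force"])
f=grab_frame("wrist"); 
cv2.imwrite("pics/w20c.png",cv2.resize(f["image"][60:260,250:400,::-1],None,fx=3,fy=3,interpolation=cv2.INTER_CUBIC))
E
```

```text
[ 0.8818  0.1328 -1.1953  2.1409  0.4759  0.4752  1.0246] [0.439  0.0822 0.3121] 31.175 [-0.5081 -0.1027  0.5611]
```

View pics/w20c.png

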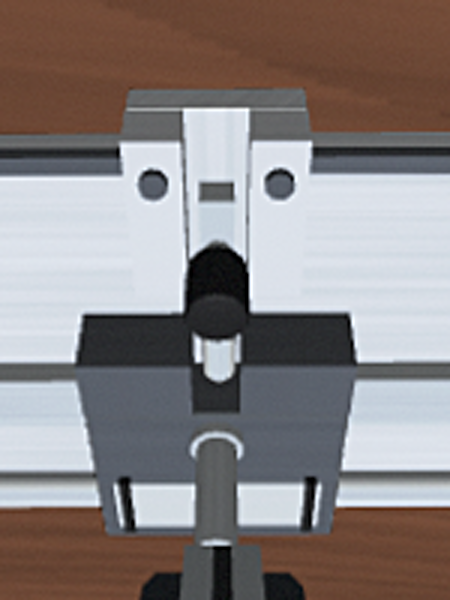

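```bash
python3 - <<'E'
from h import *
print(r.job_done(), r.read_state()["time"])
E
```

```text
the job is handed in; nothing more can be done
the job is handed in; nothing more can be done
```

The carriage was run to both ends and locked, and the job is handed in (about 31 s used of 67 s). I got no verdict back.

- **Carriage run:** I gripped the post and ran the carriage to the motor stop, then to the other stop. At both ends the force rose and the motion stopped, and the distance between them came out at about 161 mm against the stated 160 mm. I felt no sticky spots. It moved at about 90 mm/s, well under the slam limit.
- **Lining up:** I brought it back until the notch was within about 1 mm of the bolt's line in the wrist picture, then released the post and drew the fingers away.
- **Bolt:** I pushed it by the knob from the robot's side until it stopped. A second push with the fingertips about 7 mm higher met the same wall at the same place, so the block was not what stopped the fingers.
- **Last checks:** The final picture shows the nose in the notch, and the gripper is clear, with force near zero.
- **Checks that disagreed:** Camera estimates of the bolt's travel ranged from 19.8 to 21.3 mm, against 22 mm nominal and the 19 mm needed. An earlier 15 mm reading was an error: the picture was taken while the arm was still settling, and I had paired it with a later pose.
- **Loose items:** I did not touch the bottle, round case, slide box or screwdriver, though I did not re-measure where they stand at the end.

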